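# Fetch the pencil torch from behind the sample bottles

### The job

The pencil torch on the water-testing bench is held in spring clips behind three sample bottles: first leave the torch alone and stand all three bottles in the side tray. Then pull the torch out of its clips and lay it centred in the two saddles of its cradle, and only after that put the bottles back in front of the clips, each standing in the middle of the pad that matches its cap colour (they may have been on the wrong pads before). Never tip a bottle over, and leave everything released and at rest.

Things in the scene. Friction and masses are not known exactly. Their poses are not given: they have to be found in the camera images.
- bottle_red_center (a point): white sample bottle with red cap and thin red band, upright, 115 mm tall, 120 g: body 44 mm in diameter up to 68 mm, sloping shoulder to 78 mm; the cap, 30 mm in diameter, is its top 28 mm. Point on its axis half-way up (57.5 mm above the foot), z up. Starts on one of the pads, not always that of its own colour, the bottles 75 mm apart in a row
- bottle_yellow_center (a point): white sample bottle with yellow cap and thin yellow band, upright, 115 mm tall, 120 g: body 44 mm in diameter up to 68 mm, sloping shoulder to 78 mm; the cap, 30 mm in diameter, is its top 28 mm. Point on its axis half-way up (57.5 mm above the foot), z up. Starts on one of the pads, not always that of its own colour, the bottles 75 mm apart in a row
- bottle_blue_center (a point): white sample bottle with blue cap and thin blue band, upright, 115 mm tall, 120 g: body 44 mm in diameter up to 68 mm, sloping shoulder to 78 mm; the cap, 30 mm in diameter, is its top 28 mm. Point on its axis half-way up (57.5 mm above the foot), z up. Starts on one of the pads, not always that of its own colour, the bottles 75 mm apart in a row
- pad_red: flat red pad fixed to the bench: disc 60 mm in diameter, 3 mm thick, with a 40 mm wide tab to its -x (away from the clips, to 62 mm from the disc's centre). Origin: disc centre at bench height (top 3 mm higher). The pads lie in a row parallel to the torch, 75 mm apart, centres 45 mm in front of the torch's axis
- pad_yellow: flat yellow pad fixed to the bench: disc 60 mm in diameter, 3 mm thick, with a 40 mm wide tab to its -x (away from the clips, to 62 mm from the disc's centre). Origin: disc centre at bench height (top 3 mm higher). The pads lie in a row parallel to the torch, 75 mm apart, centres 45 mm in front of the torch's axis
- pad_blue: flat blue pad fixed to the bench: disc 60 mm in diameter, 3 mm thick, with a 40 mm wide tab to its -x (away from the clips, to 62 mm from the disc's centre). Origin: disc centre at bench height (top 3 mm higher). The pads lie in a row parallel to the torch, 75 mm apart, centres 45 mm in front of the torch's axis
- side_tray: low steel tray, fixed, empty, to one side: 270 mm along its x, 120 mm along its y, rim 15 mm high, walls and floor 4 mm thick. Origin under its centre at bench height (floor's upper face 4 mm higher). Holds the three bottles in a row along its x, for instance 80 mm apart
- torch_center (a point): pencil torch: aluminium cylinder with dark rings and a violet lens at one end, 22 mm in diameter, 150 mm long, 90 g. Point at its centre on the axis; y runs along the torch. Starts level in the two clips of the clip stand, axis 55 mm above the bench, about 12 mm clear behind the bottles
- clip_stand: fixed green stand, base 8 mm thick, with two steel C-clips 14 mm wide, 55 mm either side of the torch's middle (96 mm bare between; posts 78 mm high, behind the clips only). Origin on the bench below the torch's middle; y along the torch, x to the back. Mouths open to -x, to the pads: pull the torch level that way; both clips resist with 6 to 8 N in all, snap open after about 12 mm, free by 35 mm
- cradle: torch cradle, fixed, across from the tray: grey base 130 x 70 x 8 mm, two orange V saddles 12 mm thick, 50 mm either side of its middle (88 mm free between), V sides at 45 degrees, 45 mm wide at the rims 50 mm above the bench. Origin on the bench under its centre; the torch lies along its x, either way round, its axis then 40 mm above the bench over the middle line
Not all that is in view belongs to the job. What is shaped like the part that bears bottle_blue_center but orange or purple is not meant.

How it is judged:
By the outcome, as a careful person would: the job done as asked, in the order asked, and still so for the second after the job is handed in, with the robot touching nothing.
It also fails if it takes over 134 s, if anything falls off the work surface, if the arm or the gripper's body presses on something with over 40 N, if the wrist force passes 120 N, or if a joint passes its speed limit or range.

### The arm

A 7-joint arm with a two-finger parallel gripper is mounted at the origin on the work surface. World frame = base frame: x ahead of the robot, y to its left, z up, the work surface at z = 0. Lengths are in m, angles in rad, forces in N, time in s.
With the tool pointing down it reaches from about 0.35 to 0.775 m from the base axis. Payload 3.1 kg.
Tool frame: the origin (TCP) lies between the finger pads; the fingertips stand 11 mm ahead of it and the grasp point (between the pads) lies 8 mm behind it (tips_ahead is the z of the fingertips in the tool frame, in m); z points along the fingers, x is the direction in which the jaws open and shut, and the axes are right-handed (so a half turn about z gives the same grasp; the last joint's range is limited). The gripper opens to 85 mm and grips with 20 to 120 N. Pads are 22 mm wide; open, the fingers measure 114 mm over their backs; the gripper's body (76 mm by 85 mm) begins 54 mm behind the grasp point. The pads swing forward as they close: fully open they stand 13 mm farther back than shut.
Start: joints at [-1.382, 0.311, 0.014, 1.512, -0.004, 1.319, -0.027], TCP at [0.126, 0.535, 0.242] pointing down, gripper open.
Joint ranges: [-2.7, 2.7], [-0.3, 1.91], [-1.27, 1.3], [0.12, 2.57], [-1.44, 4.58], [0.2, 2.03], [-3.05, 3.05]. Speed limits (rad/s): [2.79, 2.79, 3.14, 3.14, 3.14, 3.14, 3.14].

### API

Orientations are given as a unit quaternion [x, y, z, w].
In Python, from bench import read_state, capture, camera_info, hand_in, recognise, tips_ahead gives the robot as it stands. The module is installed in compiled form; this text tells all that it offers.
- The arm moves only by the tool send_rows, never from a script. Its argument "motion" is a list of rows, each an object of numbers: "tx", "ty", "tz": the shift along the tool's x, y, z in mm; "yaw": the turn about the tool's z in degrees; "claw": the opening, from 0 (shut) to 1 (fully open). A call has 1 to 20 rows; each row is the pose to reach, as a shift and turn from the pose commanded when the call began, along the tool's axes at that moment; what a row does not reach only later rows make up. A row lasts 1/10 s, in which the tool goes at most 50 mm and 8.59 degrees, less where a joint would pass 70% of its speed; a pose out of reach is approached as far as the arm can. A call with a gripper value outside its range is refused whole. The fingers move at their own pace and stop on an object; "squeeze" is the grip in N (left out, the last holds). Time passes only in rows, so rows that repeat a pose let the fingers close. It gives the time, the measured TCP pose, the force and the opening at its end, in the units of the state.
- read_state(): the state, without advancing time (a new reading comes with each control period).
- capture(name): name is "side" or "top" or "wrist"; returns the picture (480x640x3 uint8, blue, green, red); there is no depth.
- camera_info(name): a dict with "mtx" (3x3 intrinsics, pixels), "R" (3x3) and "t" (3): a world point X has camera coordinates R X + t. Camera axes: x right, y down, z forward; pixel columns grow to the right and rows downward; lengths in m; the calibration is good to about 2 mm. A picture is of the moment at which its call begins: read the wrist's pose just before it. camera_info takes no time and is no camera call; for the wrist camera it gives the pose at the moment of the call.
- hand_in(): hands the job in, once; it reports no verdict.
Trained networks look in the newest picture that a camera, given by its name, has taken for a name from the list of things; names that differ only in an ending like _2 or _b are one class to them, and where a whole thing is asked for, a point or a joint stands for the part that bears it (a point fixed in the world has none). Each returns a list of dicts, best first, with "p" (0 to 1); they miss things now and then, are a little off and sometimes report something else, mostly with a low value. They report only what shows in the picture. A call takes as long as a camera call. They do not tell look-alikes from the thing itself.
- recognise(camera, target): "location" ([x, y, z] in m, in the coordinates of the camera as it stood for that picture, good to about 4 mm: the middle of the surface that is visible of it).
The state is a dict: "time_s": time; "joints": joint angles; "dq": joint speeds; "tau": joint torques, N m; "tcp_pos": TCP position; "tcp_rot": TCP orientation; "force": force on the tool from outside, world axes, zero at the start; "ft_torque": the same for the moment, N m; "opening": finger opening in m.
Only numpy, scipy, OpenCV 4.12 (cv2) and the standard library are available. Lean on these libraries where they do the work, as an engineer would, in place of code of your own. Each camera call takes 0.05 s, during which the arm holds its last target. There are 200 camera calls.

## Working session

There is one attempt and no reset: what is moved stays moved. The work goes in short steps, Python scripts to look and compute and a tool call to move; the robot and the scene stay as the last step left them, time stands still between calls to the robot, and variables do not carry over. Pictures are saved under pics/ and viewed, about 12 in all and at most 16, crops included, and the job is handed in when it is done.

Besides the shell and the picture viewer there is one more tool, called as name([rows], argument=value, ...), one row to a line, values as JSON. send_rows: Moves the arm, as the interface text tells. Its arguments: {"type":"object","properties":{"motion":{"type":"array","items":{"type":"object","properties":{"tx":{"type":"number"},"ty":{"type":"number"},"tz":{"type":"number"},"yaw":{"type":"number"},"claw":{"type":"number"}}}},"squeeze":{"type":"number"}},"required":["motion"]}

```bash
mkdir -p pics; cat > h.py <<'E'
from bench import *
import numpy as np, cv2
def w(cam,p):
    i=camera_info(cam); return np.array(i['R']).T@(np.array(p)-np.array(i['t']))
def px(cam,X):
    i=camera_info(cam); c=np.array(i['R'])@np.array(X)+np.array(i['t']); q=np.array(i['mtx'])@c; return q[:2]/q[2]
def ray(cam,u,v,z):
    i=camera_info(cam);R=np.array(i['R']);o=-R.T@np.array(i['t']);d=R.T@np.linalg.solve(np.array(i['mtx']),[u,v,1.]);return o+d*(z-o[2])/d[2]
def snap(cam,name):
    im=capture(cam);cv2.imwrite('pics/'+name+'.png',im);return im
E
python3 - <<'E'
from h import *
np.set_printoptions(precision=4,suppress=True)
s=read_state();print(s['time_s'],s['tcp_pos'],s['tcp_rot'],s['opening'],tips_ahead)
for c in('top','side'):
    snap(c,c+'0')
    for n in ['bottle_red_center','bottle_yellow_center','bottle_blue_center','pad_red','pad_yellow','pad_blue','side_tray','torch_center','clip_stand','cradle']:
        for r in recognise(c,n)[:3]:
            X=w(c,r['location']);print(c,n,round(r['p'],2),X,px(c,X).round())
print(read_state()['time_s'])
E
```

```text
0.0 [0.1256 0.5347 0.2412] [ 0.7838  0.621  -0.0009  0.0008] 0.08542603051630619 0.011
top bottle_red_center 0.88 [0.54   0.0477 0.0772] [299. 258.]
top bottle_yellow_center 0.72 [ 0.5248 -0.0253  0.0848] [339. 266.]
top bottle_blue_center 0.83 [0.6387 0.164  0.0726] [237. 205.]
top bottle_blue_center 0.67 [0.5561 0.1143 0.0817] [262. 249.]
top pad_red 0.88 [0.5356 0.1287 0.0029] [259. 265.]
top pad_yellow 0.74 [ 0.5018 -0.0192  0.0061] [335. 282.]
top pad_blue 0.78 [0.5153 0.0546 0.0055] [297. 275.]
top side_tray 0.63 [0.4743 0.3143 0.0012] [163. 295.]
top torch_center 0.56 [0.5966 0.0391 0.0661] [304. 228.]
top clip_stand 0.77 [0.627  0.0317 0.0072] [309. 219.]
top cradle 0.68 [ 0.481  -0.2942  0.0084] [477. 294.]
side bottle_yellow_center 0.75 [ 0.5189 -0.0342  0.0698] [325. 268.]
side bottle_blue_center 0.94 [0.4357 0.1445 0.0612] [225. 253.]
side bottle_blue_center 0.8 [0.6456 0.1615 0.077 ] [298. 199.]
side bottle_blue_center 0.58 [0.5571 0.1106 0.0696] [284. 229.]
side pad_red 0.7 [0.5288 0.1243 0.0048] [271. 258.]
side pad_red 0.62 [ 0.4779 -0.3036  0.0083] [435. 383.]
side pad_yellow 0.68 [ 0.5033 -0.0246  0.0098] [316. 295.]
side pad_blue 0.76 [0.5168 0.051  0.0049] [292. 277.]
side pad_blue 0.4 [ 0.5032 -0.0184  0.0091] [313. 294.]
side side_tray 0.63 [0.4582 0.3129 0.0096] [186. 236.]
side torch_center 0.57 [0.5918 0.0027 0.0634] [337. 245.]
side clip_stand 0.8 [ 0.6037 -0.0201  0.0081] [350. 270.]
side cradle 0.68 [ 0.4762 -0.3046  0.007 ] [434. 385.]
1.1
```

View pics/top0.png

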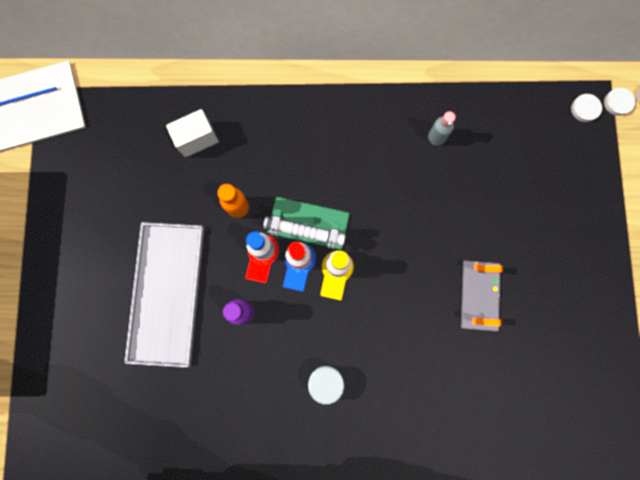

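View pics/side0.png

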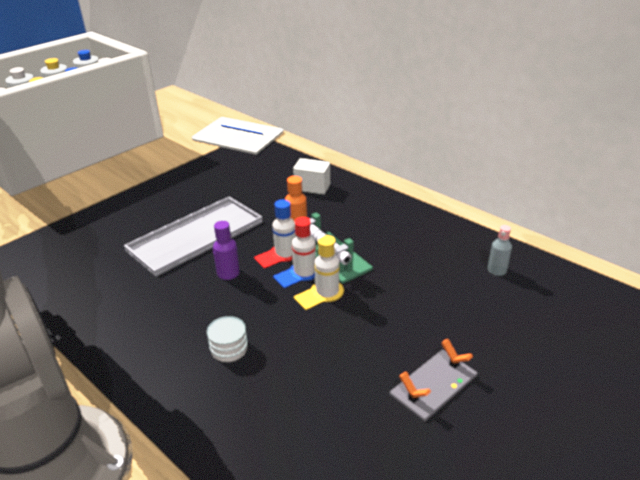

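Top view: the blue-capped bottle (257,242) stands on the red pad, the red-capped one (297,257) on the blue pad and the yellow (340,262) on yellow. Look-alikes: orange bottle (228,195), purple bottle (237,312), grey bottle (440,128), tub (326,385), blue pen (28,95). I'll take only the white bottles with red, yellow and blue caps. Tray at (165,295), cradle at (481,296).

```bash
python3 - <<'E'
from h import *
np.set_printoptions(precision=4,suppress=True)
from scipy.spatial.transform import Rotation as Ro
s=read_state();R=Ro.from_quat(s['tcp_rot']).as_matrix();print(R)
i=camera_info('wrist');Rc=np.array(i['R']);o=-Rc.T@np.array(i['t']);print('cam in tool',R.T@(o-s['tcp_pos']),'axes',R.T@Rc.T, i['mtx'])
d=np.array([0.44,0.045,0.36])-s['tcp_pos'];print('shift mm',R.T@d*1000)
# tray corners in top
for u,v in [(142,223),(204,226),(190,367),(126,362)]: print('tray',ray('top',u,v,.015))
for u,v in [(464,262),(500,263),(499,330),(461,329)]: print('cradle base',ray('top',u,v,.008))
for u,v in [(268,224),(343,240)]: print('torch',ray('top',u,v,.055))
E
```

```text
[[ 0.2287  0.9735  0.    ]
 [ 0.9735 -0.2287  0.    ]
 [ 0.      0.     -1.    ]]
cam in tool [ 0.0002 -0.0679 -0.1315] axes [[ 1.      0.      0.0013]
 [-0.0004  0.9643  0.2649]
 [-0.0012 -0.2649  0.9643]] [[333.3585   0.     317.2337]
 [  0.     333.3585 240.7254]
 [  0.       0.       1.    ]]
shift mm [-405.5623  418.0588 -117.7048]
tray [0.6143 0.36   0.015 ]
tray [0.6093 0.2377 0.015 ]
tray [0.3402 0.2513 0.015 ]
tray [0.3481 0.3723 0.015 ]
cradle base [ 0.5438 -0.2709  0.008 ]
cradle base [ 0.5424 -0.3408  0.008 ]
cradle base [ 0.4141 -0.3327  0.008 ]
cradle base [ 0.4152 -0.2605  0.008 ]
torch [0.6066 0.1074 0.055 ]
torch [ 0.5775 -0.0333  0.055 ]
```

send_rows([
  {"tx": -388,"ty": 466,"tz": -99,"yaw": -1.5,"claw": 0.65},
  {"tx": -388,"ty": 466,"tz": -99,"yaw": -1.5,"claw": 0.65},
  {"tx": -388,"ty": 466,"tz": -99,"yaw": -1.5,"claw": 0.65},
  {"tx": -388,"ty": 466,"tz": -99,"yaw": -1.5,"claw": 0.65},
  {"tx": -388,"ty": 466,"tz": -99,"yaw": -1.5,"claw": 0.65},
  {"tx": -388,"ty": 466,"tz": -99,"yaw": -1.5,"claw": 0.65},
  {"tx": -388,"ty": 466,"tz": -99,"yaw": -1.5,"claw": 0.65},
  {"tx": -388,"ty": 466,"tz": -99,"yaw": -1.5,"claw": 0.65},
  {"tx": -388,"ty": 466,"tz": -99,"yaw": -1.5,"claw": 0.65},
  {"tx": -388,"ty": 466,"tz": -99,"yaw": -1.5,"claw": 0.65},
  {"tx": -388,"ty": 466,"tz": -99,"yaw": -1.5,"claw": 0.65},
  {"tx": -388,"ty": 466,"tz": -99,"yaw": -1.5,"claw": 0.65},
  {"tx": -388,"ty": 466,"tz": -99,"yaw": -1.5,"claw": 0.65},
  {"tx": -388,"ty": 466,"tz": -99,"yaw": -1.5,"claw": 0.65},
  {"tx": -388,"ty": 466,"tz": -99,"yaw": -1.5,"claw": 0.65},
  {"tx": -388,"ty": 466,"tz": -99,"yaw": -1.5,"claw": 0.65},
  {"tx": -388,"ty": 466,"tz": -99,"yaw": -1.5,"claw": 0.65},
])

```text
time_s: 2.8
tcp_pos: [0.49, 0.053, 0.3411]
tcp_rot: [0.774, 0.633, 0.0, -0.001]
force: [-0.5, -0.4, -0.7]
opening: 0.0553
```

```bash
python3 - <<'E'
from h import *
np.set_printoptions(precision=4,suppress=True)
s=read_state();print(s['time_s'],s['tcp_pos'],s['tcp_rot'],s['opening'])
snap('wrist','w0')
for n in ['bottle_red_center','bottle_yellow_center','bottle_blue_center','pad_red','pad_yellow','pad_blue','torch_center']:
        for r in recognise('wrist',n)[:2]:
            X=w('wrist',r['location']);print(n,round(r['p'],2),X,px('wrist',X).round())
E
```

```text
2.8 [0.49   0.053  0.3411] [ 0.7745  0.6326  0.     -0.0006] 0.05531708141247034
bottle_red_center 0.75 [0.54   0.052  0.0773] [324. 247.]
bottle_yellow_center 0.68 [ 0.527  -0.0193  0.082 ] [265. 249.]
bottle_blue_center 0.68 [0.4433 0.1503 0.0961] [396. 151.]
bottle_blue_center 0.66 [0.5622 0.1197 0.0802] [382. 254.]
pad_red 0.74 [0.5323 0.1265 0.0052] [374. 217.]
pad_yellow 0.78 [ 0.5023 -0.0164  0.0011] [272. 216.]
pad_blue 0.68 [0.5224 0.0556 0.0049] [324. 220.]
torch_center 0.75 [0.5967 0.0388 0.0647] [324. 286.]
```

View pics/w0.png

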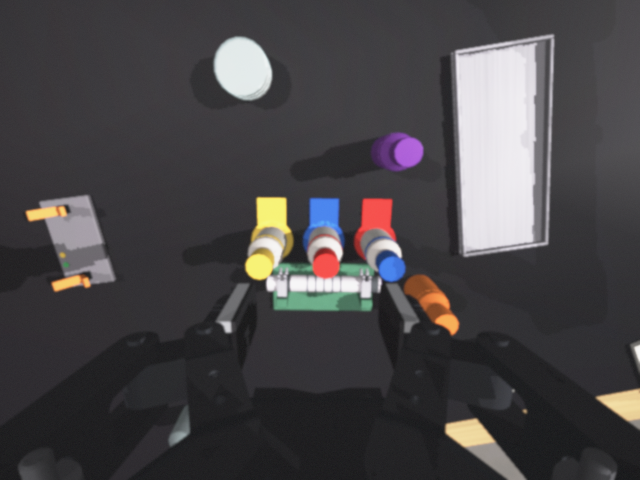

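Wrist view: yellow cap (259,264), red (325,262), blue (390,267) with pads yellow/blue/red beneath; torch from (268,284) to (382,285). The choice of bottles is confirmed. Now I'll measure precisely.

```bash
cat > m.py <<'E'
from h import *
np.set_printoptions(precision=4,suppress=True)
def segs(im,cam,near=None):
    hsv=cv2.cvtColor(im,cv2.COLOR_BGR2HSV);H,S,V=cv2.split(hsv)
    sel={'red':((H<5)|(H>174)),'yellow':(H>22)&(H<34),'blue':(H>105)&(H<122)}
    for k,m in sel.items():
        m=(m&(S>150)&(V>90)).astype('uint8')
        n,l,st,c=cv2.connectedComponentsWithStats(m)
        for j in range(1,n):
            if st[j,4]>60: print(cam,k,'area',st[j,4],'bbox',st[j,:4],'c',c[j],'z118',ray(cam,*c[j],.118)[:2],'z3',ray(cam,*c[j],.003)[:2])
E
python3 - <<'E'
from m import *
w0=cv2.imread('pics/w0.png');t0=cv2.imread('pics/top0.png')
segs(w0,'wrist');segs(t0,'top')
a=cv2.resize(w0[190:320,240:440],None,fx=4,fy=4,interpolation=cv2.INTER_CUBIC);cv2.imwrite('pics/crop.png',a)
E
```

```text
wrist red area 1133 bbox [354 198  42  60] c [374.0203 218.7008] z118 [0.508  0.1113] z3 [0.5352 0.1262]
wrist red area 582 bbox [313 249  26  29] c [325.3711 263.4381] z118 [0.5476 0.0495] z3 [0.5876 0.0444]
wrist blue area 980 bbox [303 198  41  51] c [323.1071 215.5918] z118 [0.4935 0.0579] z3 [0.5159 0.0555]
wrist blue area 644 bbox [377 252  28  30] c [390.2748 266.7081] z118 [0.5663 0.1205] z3 [0.6123 0.1384]
top red area 681 bbox [245 235  34  48] c [260.9413 265.0411] z118 [0.5226 0.11  ] z3 [0.5347 0.1253]
top red area 251 bbox [287 241  18  19] c [296.1633 249.8765] z118 [0.5494 0.05  ] z3 [0.5653 0.0567]
top yellow area 233 bbox [332 250  16  19] c [339.5236 259.3133] z118 [ 0.5337 -0.0247] z3 [ 0.5474 -0.0287]
top yellow area 665 bbox [320 253  34  48] c [333.4647 282.7519] z118 [ 0.4935 -0.0145] z3 [ 0.5013 -0.0171]
top blue area 121 bbox [ 0 88 56 17] c [26.7273 95.7934] z118 [0.8282 0.5456] z3 [0.8841 0.6234]
top blue area 254 bbox [245 231  19  18] c [254.4449 239.689 ] z118 [0.5666 0.1225] z3 [0.5849 0.1396]
top blue area 588 bbox [282 245  34  47] c [297.5102 275.3844] z118 [0.5055 0.0469] z3 [0.5151 0.0532]
```

View pics/crop.png

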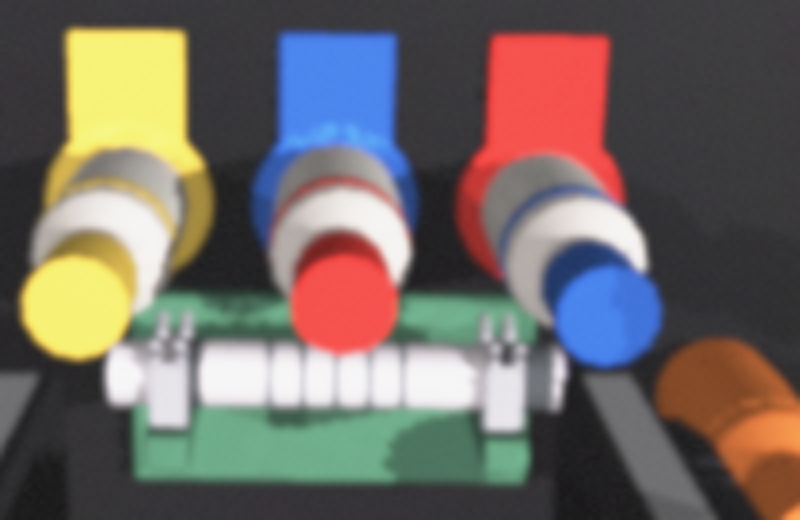

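```bash
python3 - <<'E'
from m import *
f=lambda x,y,z: ray('wrist',(x+.5)/4-.5+240,(y+.5)/4-.5+190,z)[:2]
print('caps')
C=[f(78,303,.118),f(345,300,.118),f(609,316,.118)];print(np.array(C),np.linalg.norm(np.diff(C,axis=0),axis=1))
d=C[2]-C[0];print('row angle',np.degrees(np.arctan2(d[1],d[0])))
T=[(f(66,29,.003)+f(188,30,.003))/2,(f(280,34,.003)+f(398,35,.003))/2,(f(489,35,.003)+f(611,38,.003))/2]
d=T[2]-T[0];a=np.arctan2(d[1],d[0]);print('tab row',np.degrees(a),np.linalg.norm(d));xa=np.array([np.sin(a),-np.cos(a)])
print('pads',np.array([t+.062*xa for t in T]))
a=f(105,377,.055);b=f(566,379,.055);print('torch',a,b,(a+b)/2,np.linalg.norm(b-a),np.degrees(np.arctan2(*(b-a)[::-1])))
for x,y in[(170,390),(502,390)]:print('clip',f(x,y,.066))
print('tray',[ray('wrist',u,v,.015)[:2] for u,v in[(453,51),(553,37),(548,243),(462,255)]])
print('cradle',[ray('wrist',u,v,.008)[:2] for u,v in[(40,203),(89,195),(116,279),(70,289)]])
E
```

```text
caps
[[ 0.5347 -0.024 ]
 [ 0.5491  0.0498]
 [ 0.5689  0.1219]] [0.0752 0.0748]
row angle 76.79657447597637
tab row 77.34944501750114 0.1493267465145524
pads [[ 0.5355 -0.0243]
 [ 0.5524  0.0486]
 [ 0.5682  0.1214]]
torch [ 0.5818 -0.0375] [0.614  0.1145] [0.5979 0.0385] 0.15536124731843662 78.01116523729785
clip [ 0.5864 -0.0149]
clip [0.6086 0.092 ]
tray [array([0.3441, 0.2533]), array([0.3534, 0.3743]), array([0.6177, 0.3624]), array([0.6108, 0.2404])]
cradle [array([ 0.4169, -0.3292]), array([ 0.4203, -0.2578]), array([ 0.5465, -0.266 ]), array([ 0.5477, -0.3395])]
```

```bash
cat > go.py <<'E'
from h import *
import sys
from scipy.spatial.transform import Rotation as Ro
# usage: go.py x y z [angle of tool x, deg]
s=read_state();R=Ro.from_quat(s['tcp_rot']).as_matrix();a=np.degrees(np.arctan2(R[1,0],R[0,0]))
print('t',round(s['time_s'],2),'pos',np.round(s['tcp_pos'],4),'ang',round(a,2),'open',round(s['opening'],4),'F',np.round(s['force'],1))
v=list(map(float,sys.argv[1:]));p=np.array(s['tcp_pos'])
while v:
    x,y,z,t=v[:4];v=v[4:]
    print((x,y,z,t),'shift',np.round(R.T@(np.array([x,y,z])-p)*1000,1),'yaw',round(((a-t)+180)%360-180,1))
E
python3 go.py .569 .122 .2 77.3 .569 .122 .097 77.3 .569 .122 .25 77.3 .56 .302 .25 77.3 .56 .302 .11 77.3
```

```text
t 3.2 pos [0.4907 0.0513 0.3414] ang 78.29 open 0.0559 F [ 0.3 -0.6 -0.4]
(0.569, 0.122, 0.2, 77.3) shift [ 85.1  62.3 141.4] yaw 1.0
(0.569, 0.122, 0.097, 77.3) shift [ 85.1  62.3 244.4] yaw 1.0
(0.569, 0.122, 0.25, 77.3) shift [85.2 62.3 91.4] yaw 1.0
(0.56, 0.302, 0.25, 77.3) shift [259.6  17.   91.4] yaw 1.0
(0.56, 0.302, 0.11, 77.3) shift [259.6  17.  231.4] yaw 1.0
```

send_rows([
  {"tx": 85,"ty": 62,"tz": 120,"yaw": 1,"claw": 0.65},
  {"tx": 85,"ty": 62,"tz": 140,"yaw": 1,"claw": 0.65},
  {"tx": 85,"ty": 62,"tz": 140,"yaw": 1,"claw": 0.65},
  {"tx": 85,"ty": 62,"tz": 140,"yaw": 1,"claw": 0.65},
  {"tx": 85,"ty": 62,"tz": 150,"yaw": 1,"claw": 0.65},
  {"tx": 85,"ty": 62,"tz": 175,"yaw": 1,"claw": 0.65},
  {"tx": 85,"ty": 62,"tz": 200,"yaw": 1,"claw": 0.65},
  {"tx": 85,"ty": 62,"tz": 220,"yaw": 1,"claw": 0.65},
  {"tx": 85,"ty": 62,"tz": 235,"yaw": 1,"claw": 0.65},
  {"tx": 85,"ty": 62,"tz": 243,"yaw": 1,"claw": 0.65},
  {"tx": 85,"ty": 62,"tz": 243,"yaw": 1,"claw": 0.65},
  {"tx": 85,"ty": 62,"tz": 243,"yaw": 1,"claw": 0.65},
  {"tx": 85,"ty": 62,"tz": 243,"yaw": 1,"claw": 0.25},
  {"tx": 85,"ty": 62,"tz": 243,"yaw": 1,"claw": 0.15},
  {"tx": 85,"ty": 62,"tz": 243,"yaw": 1,"claw": 0.15},
  {"tx": 85,"ty": 62,"tz": 243,"yaw": 1,"claw": 0.15},
  {"tx": 85,"ty": 62,"tz": 243,"yaw": 1,"claw": 0.15},
  {"tx": 85,"ty": 62,"tz": 243,"yaw": 1,"claw": 0.15},
], squeeze=40)

```text
time_s: 5.0
tcp_pos: [0.5697, 0.1221, 0.0996]
tcp_rot: [0.781, 0.625, 0.001, 0.0]
force: [-0.2, 1.0, 5.4]
opening: 0.0291
```

```bash
python3 go.py .569 .122 .25 77.3 .56 .302 .25 77.3 .56 .302 .1 77.3
```

```text
t 5.0 pos [0.5697 0.1221 0.0996] ang 77.3 open 0.0291 F [-0.2  1.   5.4]
(0.569, 0.122, 0.25, 77.3) shift [  -0.    -0.3 -150.4] yaw -0.0
(0.56, 0.302, 0.25, 77.3) shift [ 173.6  -48.7 -150.3] yaw -0.0
(0.56, 0.302, 0.1, 77.3) shift [173.4 -49.   -0.3] yaw -0.0
```

send_rows([
  {"tx": 0,"ty": 0,"tz": -20,"claw": 0.15},
  {"tx": 0,"ty": 0,"tz": -50,"claw": 0.15},
  {"tx": 0,"ty": 0,"tz": -90,"claw": 0.15},
  {"tx": 0,"ty": 0,"tz": -125,"claw": 0.15},
  {"tx": 20,"ty": -6,"tz": -145,"claw": 0.15},
  {"tx": 50,"ty": -14,"tz": -145,"claw": 0.15},
  {"tx": 90,"ty": -25,"tz": -145,"claw": 0.15},
  {"tx": 130,"ty": -37,"tz": -145,"claw": 0.15},
  {"tx": 160,"ty": -45,"tz": -145,"claw": 0.15},
  {"tx": 174,"ty": -49,"tz": -135,"claw": 0.15},
  {"tx": 174,"ty": -49,"tz": -105,"claw": 0.15},
  {"tx": 174,"ty": -49,"tz": -75,"claw": 0.15},
  {"tx": 174,"ty": -49,"tz": -45,"claw": 0.15},
  {"tx": 174,"ty": -49,"tz": -25,"claw": 0.15},
  {"tx": 174,"ty": -49,"tz": -12,"claw": 0.15},
  {"tx": 174,"ty": -49,"tz": -5,"claw": 0.15},
  {"tx": 174,"ty": -49,"tz": -2,"claw": 0.15},
  {"tx": 174,"ty": -49,"tz": -2,"claw": 0.15},
  {"tx": 174,"ty": -49,"tz": -2,"claw": 0.15},
])

```text
validation failed for argument at $.mo...
```

```bash
python3 go.py .56 .302 .25 77.3  .55 .0496 .25 77.3 .55 .0496 .098 77.3
```

```text
t 5.0 pos [0.5697 0.1221 0.0996] ang 77.3 open 0.0291 F [-0.2  1.   5.4]
(0.56, 0.302, 0.25, 77.3) shift [ 173.6  -48.7 -150.3] yaw -0.0
(0.55, 0.0496, 0.25, 77.3) shift [ -74.9   -2.9 -150.5] yaw -0.0
(0.55, 0.0496, 0.098, 77.3) shift [-75.1  -3.2   1.5] yaw -0.0
```

send_rows([
  {"tx": 0,"ty": 0,"tz": -20,"yaw": 0,"claw": 0.15},
  {"tx": 0,"ty": 0,"tz": -50,"yaw": 0,"claw": 0.15},
  {"tx": 0,"ty": 0,"tz": -90,"yaw": 0,"claw": 0.15},
  {"tx": 0,"ty": 0,"tz": -125,"yaw": 0,"claw": 0.15},
  {"tx": 20,"ty": -6,"tz": -145,"yaw": 0,"claw": 0.15},
  {"tx": 50,"ty": -14,"tz": -145,"yaw": 0,"claw": 0.15},
  {"tx": 90,"ty": -25,"tz": -145,"yaw": 0,"claw": 0.15},
  {"tx": 130,"ty": -37,"tz": -145,"yaw": 0,"claw": 0.15},
  {"tx": 160,"ty": -45,"tz": -145,"yaw": 0,"claw": 0.15},
  {"tx": 174,"ty": -49,"tz": -135,"yaw": 0,"claw": 0.15},
  {"tx": 174,"ty": -49,"tz": -105,"yaw": 0,"claw": 0.15},
  {"tx": 174,"ty": -49,"tz": -75,"yaw": 0,"claw": 0.15},
  {"tx": 174,"ty": -49,"tz": -45,"yaw": 0,"claw": 0.15},
  {"tx": 174,"ty": -49,"tz": -25,"yaw": 0,"claw": 0.15},
  {"tx": 174,"ty": -49,"tz": -12,"yaw": 0,"claw": 0.15},
  {"tx": 174,"ty": -49,"tz": -5,"yaw": 0,"claw": 0.15},
  {"tx": 174,"ty": -49,"tz": -2,"yaw": 0,"claw": 0.15},
  {"tx": 174,"ty": -49,"tz": -2,"yaw": 0,"claw": 0.15},
  {"tx": 174,"ty": -49,"tz": -2,"yaw": 0,"claw": 0.15},
])

```text
time_s: 6.9
tcp_pos: [0.5601, 0.3026, 0.1014]
tcp_rot: [0.781, 0.624, 0.001, 0.0]
force: [0.2, -0.6, -1.5]
opening: 0.0288
```

```bash
python3 go.py .56 .302 .25 77.3  .55 .0496 .25 77.3 .55 .0496 .098 77.3
```

```text
t 6.9 pos [0.5601 0.3026 0.1014] ang 77.28 open 0.0288 F [ 0.2 -0.6 -1.5]
(0.56, 0.302, 0.25, 77.3) shift [  -0.4    0.3 -148.6] yaw -0.0
(0.55, 0.0496, 0.25, 77.3) shift [-248.8   46.1 -149. ] yaw -0.0
(0.55, 0.0496, 0.098, 77.3) shift [-249.1   45.8    3. ] yaw -0.0
```

send_rows([
  {"tx": 0,"ty": 0,"tz": 1,"yaw": 0,"claw": 0.15},
  {"tx": 0,"ty": 0,"tz": 1,"yaw": 0,"claw": 0.3},
  {"tx": 0,"ty": 0,"tz": 1,"yaw": 0,"claw": 0.45},
  {"tx": 0,"ty": 0,"tz": 1,"yaw": 0,"claw": 0.65},
  {"tx": 0,"ty": 0,"tz": 1,"yaw": 0,"claw": 0.65},
  {"tx": 0,"ty": 0,"tz": 1,"yaw": 0,"claw": 0.65},
  {"tx": 0,"ty": 0,"tz": -20,"yaw": 0,"claw": 0.65},
  {"tx": 0,"ty": 0,"tz": -50,"yaw": 0,"claw": 0.65},
  {"tx": 0,"ty": 0,"tz": -90,"yaw": 0,"claw": 0.65},
  {"tx": -40,"ty": 8,"tz": -110,"yaw": 0,"claw": 0.65},
  {"tx": -85,"ty": 16,"tz": -110,"yaw": 0,"claw": 0.65},
  {"tx": -130,"ty": 24,"tz": -110,"yaw": 0,"claw": 0.65},
  {"tx": -175,"ty": 32,"tz": -110,"yaw": 0,"claw": 0.65},
  {"tx": -220,"ty": 40,"tz": -110,"yaw": 0,"claw": 0.65},
  {"tx": -249,"ty": 46,"tz": -100,"yaw": 0,"claw": 0.65},
  {"tx": -249,"ty": 46,"tz": -90,"yaw": 0,"claw": 0.65},
  {"tx": -249,"ty": 46,"tz": -90,"yaw": 0,"claw": 0.65},
  {"tx": -249,"ty": 46,"tz": -90,"yaw": 0,"claw": 0.65},
])

```text
time_s: 8.7
tcp_pos: [0.5491, 0.0513, 0.19]
tcp_rot: [0.78, 0.625, 0.0, -0.001]
force: [-0.5, -0.3, -0.4]
opening: 0.0557
```

```bash
python3 - <<'E'
from m import *
im=snap('top','top1');segs(im,'top')
E
python3 go.py .55 .0496 .098 77.3
```

```text
top yellow area 230 bbox [331 251  17  18] c [339.387  259.4826] z118 [ 0.5335 -0.0245] z3 [ 0.5471 -0.0285]
top yellow area 655 bbox [320 258  34  43] c [333.516 283.142] z118 [ 0.4928 -0.0146] z3 [ 0.5006 -0.0172]
top blue area 120 bbox [ 0 88 56 17] c [27.0667 95.7083] z118 [0.8283 0.545 ] z3 [0.8843 0.6227]
top blue area 238 bbox [142 237  18  16] c [150.3824 244.5714] z118 [0.5564 0.3023] z3 [0.5733 0.3452]
t 8.75 pos [0.5494 0.0516 0.1903] ang 77.47 open 0.0555 F [-0.4  0.   0.5]
(0.55, 0.0496, 0.098, 77.3) shift [-1.9  1.  92.3] yaw 0.2
```

send_rows([
  {"tx": 0,"ty": 0,"tz": 25,"yaw": 0,"claw": 0.65},
  {"tx": 0,"ty": 0,"tz": 50,"yaw": 0,"claw": 0.65},
  {"tx": 0,"ty": 0,"tz": 70,"yaw": 0,"claw": 0.65},
  {"tx": 0,"ty": 0,"tz": 85,"yaw": 0,"claw": 0.65},
  {"tx": 0,"ty": 0,"tz": 92,"yaw": 0,"claw": 0.65},
  {"tx": 0,"ty": 0,"tz": 92,"yaw": 0,"claw": 0.65},
  {"tx": 0,"ty": 0,"tz": 92,"yaw": 0,"claw": 0.65},
  {"tx": 0,"ty": 0,"tz": 92,"yaw": 0,"claw": 0.25},
  {"tx": 0,"ty": 0,"tz": 92,"yaw": 0,"claw": 0.15},
  {"tx": 0,"ty": 0,"tz": 92,"yaw": 0,"claw": 0.15},
  {"tx": 0,"ty": 0,"tz": 92,"yaw": 0,"claw": 0.15},
  {"tx": 0,"ty": 0,"tz": 92,"yaw": 0,"claw": 0.15},
  {"tx": 0,"ty": 0,"tz": 92,"yaw": 0,"claw": 0.15},
])

```text
time_s: 10.05
tcp_pos: [0.5502, 0.0496, 0.0994]
tcp_rot: [0.781, 0.625, 0.001, 0.0]
force: [0.0, 0.8, 5.7]
opening: 0.029
```

```bash
python3 go.py .48 .306 .25 77.3
```

```text
t 10.05 pos [0.5502 0.0496 0.0994] ang 77.29 open 0.029 F [0.  0.8 5.7]
(0.48, 0.306, 0.25, 77.3) shift [ 234.9 -124.6 -150.5] yaw -0.0
```

send_rows([
  {"tx": 0,"ty": 0,"tz": -20,"yaw": 0,"claw": 0.15},
  {"tx": 0,"ty": 0,"tz": -50,"yaw": 0,"claw": 0.15},
  {"tx": 0,"ty": 0,"tz": -90,"yaw": 0,"claw": 0.15},
  {"tx": 0,"ty": 0,"tz": -125,"yaw": 0,"claw": 0.15},
  {"tx": 20,"ty": -11,"tz": -145,"yaw": 0,"claw": 0.15},
  {"tx": 55,"ty": -29,"tz": -145,"yaw": 0,"claw": 0.15},
  {"tx": 95,"ty": -50,"tz": -145,"yaw": 0,"claw": 0.15},
  {"tx": 135,"ty": -72,"tz": -145,"yaw": 0,"claw": 0.15},
  {"tx": 175,"ty": -93,"tz": -145,"yaw": 0,"claw": 0.15},
  {"tx": 210,"ty": -111,"tz": -145,"yaw": 0,"claw": 0.15},
  {"tx": 235,"ty": -125,"tz": -135,"yaw": 0,"claw": 0.15},
  {"tx": 235,"ty": -125,"tz": -105,"yaw": 0,"claw": 0.15},
  {"tx": 235,"ty": -125,"tz": -75,"yaw": 0,"claw": 0.15},
  {"tx": 235,"ty": -125,"tz": -45,"yaw": 0,"claw": 0.15},
  {"tx": 235,"ty": -125,"tz": -20,"yaw": 0,"claw": 0.15},
  {"tx": 235,"ty": -125,"tz": -8,"yaw": 0,"claw": 0.15},
  {"tx": 235,"ty": -125,"tz": -2,"yaw": 0,"claw": 0.15},
  {"tx": 235,"ty": -125,"tz": -1,"yaw": 0,"claw": 0.15},
  {"tx": 235,"ty": -125,"tz": -1,"yaw": 0,"claw": 0.15},
  {"tx": 235,"ty": -125,"tz": -1,"yaw": 0,"claw": 0.15},
])

```text
time_s: 12.05
tcp_pos: [0.4795, 0.3056, 0.1004]
tcp_rot: [0.781, 0.624, 0.0, 0.0]
force: [-2.1, -2.0, 4.9]
opening: 0.0286
```

```bash
python3 go.py .5347 -.0241 .19 77.3
```

```text
t 12.05 pos [0.4795 0.3056 0.1004] ang 77.26 open 0.0286 F [-2.1 -2.   4.9]
(0.5347, -0.0241, 0.19, 77.3) shift [-309.4  126.6  -89.5] yaw -0.0
```

send_rows([
  {"tx": 0,"ty": 0,"tz": 0,"yaw": 0,"claw": 0.3},
  {"tx": 0,"ty": 0,"tz": 0,"yaw": 0,"claw": 0.45},
  {"tx": 0,"ty": 0,"tz": 0,"yaw": 0,"claw": 0.65},
  {"tx": 0,"ty": 0,"tz": 0,"yaw": 0,"claw": 0.65},
  {"tx": 0,"ty": 0,"tz": 0,"yaw": 0,"claw": 0.65},
  {"tx": 0,"ty": 0,"tz": -20,"yaw": 0,"claw": 0.65},
  {"tx": 0,"ty": 0,"tz": -50,"yaw": 0,"claw": 0.65},
  {"tx": 0,"ty": 0,"tz": -90,"yaw": 0,"claw": 0.65},
  {"tx": -40,"ty": 16,"tz": -110,"yaw": 0,"claw": 0.65},
  {"tx": -85,"ty": 35,"tz": -110,"yaw": 0,"claw": 0.65},
  {"tx": -130,"ty": 53,"tz": -110,"yaw": 0,"claw": 0.65},
  {"tx": -175,"ty": 71,"tz": -110,"yaw": 0,"claw": 0.65},
  {"tx": -220,"ty": 90,"tz": -110,"yaw": 0,"claw": 0.65},
  {"tx": -265,"ty": 108,"tz": -110,"yaw": 0,"claw": 0.65},
  {"tx": -300,"ty": 123,"tz": -100,"yaw": 0,"claw": 0.65},
  {"tx": -310,"ty": 127,"tz": -90,"yaw": 0,"claw": 0.65},
  {"tx": -310,"ty": 127,"tz": -90,"yaw": 0,"claw": 0.65},
  {"tx": -310,"ty": 127,"tz": -90,"yaw": 0,"claw": 0.65},
  {"tx": -310,"ty": 127,"tz": -90,"yaw": 0,"claw": 0.65},
])

```text
time_s: 13.95
tcp_pos: [0.535, -0.0213, 0.1894]
tcp_rot: [0.78, 0.626, 0.001, -0.001]
force: [-0.5, 1.7, -0.4]
opening: 0.0558
```

```bash
python3 go.py .5347 -.0241 .098 77.3
```

```text
t 13.95 pos [ 0.535  -0.0213  0.1894] ang 77.53 open 0.0558 F [-0.5  1.7 -0.4]
(0.5347, -0.0241, 0.098, 77.3) shift [-2.9  0.3 91.4] yaw 0.2
```

send_rows([
  {"tx": 0,"ty": 0,"tz": 25,"yaw": 0,"claw": 0.65},
  {"tx": 0,"ty": 0,"tz": 50,"yaw": 0,"claw": 0.65},
  {"tx": 0,"ty": 0,"tz": 70,"yaw": 0,"claw": 0.65},
  {"tx": 0,"ty": 0,"tz": 85,"yaw": 0,"claw": 0.65},
  {"tx": 0,"ty": 0,"tz": 92,"yaw": 0,"claw": 0.65},
  {"tx": 0,"ty": 0,"tz": 92,"yaw": 0,"claw": 0.65},
  {"tx": 0,"ty": 0,"tz": 92,"yaw": 0,"claw": 0.65},
  {"tx": 0,"ty": 0,"tz": 92,"yaw": 0,"claw": 0.25},
  {"tx": 0,"ty": 0,"tz": 92,"yaw": 0,"claw": 0.15},
  {"tx": 0,"ty": 0,"tz": 92,"yaw": 0,"claw": 0.15},
  {"tx": 0,"ty": 0,"tz": 92,"yaw": 0,"claw": 0.15},
  {"tx": 0,"ty": 0,"tz": 92,"yaw": 0,"claw": 0.15},
  {"tx": 0,"ty": 0,"tz": 92,"yaw": 0,"claw": 0.15},
])

```text
time_s: 15.25
tcp_pos: [0.5356, -0.0242, 0.0984]
tcp_rot: [0.781, 0.624, 0.001, 0.0]
force: [-0.3, 0.5, 6.3]
opening: 0.0286
```

```bash
python3 go.py .40 .310 .25 77.3
```

```text
t 15.25 pos [ 0.5356 -0.0242  0.0984] ang 77.29 open 0.0286 F [-0.3  0.5  6.3]
(0.4, 0.31, 0.25, 77.3) shift [ 296.3 -205.5 -151.7] yaw -0.0
```

send_rows([
  {"tx": 0,"ty": 0,"tz": -20,"yaw": 0,"claw": 0.15},
  {"tx": 0,"ty": 0,"tz": -50,"yaw": 0,"claw": 0.15},
  {"tx": 0,"ty": 0,"tz": -90,"yaw": 0,"claw": 0.15},
  {"tx": 0,"ty": 0,"tz": -125,"yaw": 0,"claw": 0.15},
  {"tx": 15,"ty": -10,"tz": -145,"yaw": 0,"claw": 0.15},
  {"tx": 40,"ty": -28,"tz": -145,"yaw": 0,"claw": 0.15},
  {"tx": 75,"ty": -52,"tz": -145,"yaw": 0,"claw": 0.15},
  {"tx": 110,"ty": -76,"tz": -145,"yaw": 0,"claw": 0.15},
  {"tx": 145,"ty": -101,"tz": -145,"yaw": 0,"claw": 0.15},
  {"tx": 180,"ty": -125,"tz": -145,"yaw": 0,"claw": 0.15},
  {"tx": 215,"ty": -149,"tz": -145,"yaw": 0,"claw": 0.15},
  {"tx": 250,"ty": -173,"tz": -145,"yaw": 0,"claw": 0.15},
  {"tx": 280,"ty": -194,"tz": -145,"yaw": 0,"claw": 0.15},
  {"tx": 296,"ty": -206,"tz": -135,"yaw": 0,"claw": 0.15},
  {"tx": 296,"ty": -206,"tz": -105,"yaw": 0,"claw": 0.15},
  {"tx": 296,"ty": -206,"tz": -75,"yaw": 0,"claw": 0.15},
  {"tx": 296,"ty": -206,"tz": -45,"yaw": 0,"claw": 0.15},
  {"tx": 296,"ty": -206,"tz": -20,"yaw": 0,"claw": 0.15},
  {"tx": 296,"ty": -206,"tz": -8,"yaw": 0,"claw": 0.15},
  {"tx": 296,"ty": -206,"tz": -3,"yaw": 0,"claw": 0.15},
])

```text
time_s: 17.25
tcp_pos: [0.3978, 0.3087, 0.0994]
tcp_rot: [0.781, 0.624, -0.002, 0.0]
force: [-4.5, -4.8, 20.0]
opening: 0.0287
```

```bash
python3 go.py .4 .31 .10 77.3 .51 .0389 .25 -12.3
```

```text
t 17.25 pos [0.3978 0.3087 0.0994] ang 77.27 open 0.0287 F [-4.5 -4.8 20. ]
(0.4, 0.31, 0.1, 77.3) shift [ 1.8  1.8 -0.7] yaw -0.0
(0.51, 0.0389, 0.25, -12.3) shift [-238.9  168.5 -150.2] yaw 89.6
```

send_rows([
  {"tx": 0,"ty": 0,"tz": -1,"yaw": 0,"claw": 0.15},
  {"tx": 0,"ty": 0,"tz": -1,"yaw": 0,"claw": 0.15},
  {"tx": 0,"ty": 0,"tz": -1,"yaw": 0,"claw": 0.3},
  {"tx": 0,"ty": 0,"tz": -1,"yaw": 0,"claw": 0.45},
  {"tx": 0,"ty": 0,"tz": -1,"yaw": 0,"claw": 0.65},
  {"tx": 0,"ty": 0,"tz": -1,"yaw": 0,"claw": 0.65},
  {"tx": 0,"ty": 0,"tz": -1,"yaw": 0,"claw": 0.65},
  {"tx": 0,"ty": 0,"tz": -25,"yaw": 0,"claw": 0.65},
  {"tx": 0,"ty": 0,"tz": -60,"yaw": 0,"claw": 0.65},
  {"tx": 0,"ty": 0,"tz": -105,"yaw": 0,"claw": 0.65},
  {"tx": -35,"ty": 25,"tz": -130,"yaw": 0,"claw": 0.65},
  {"tx": -75,"ty": 53,"tz": -140,"yaw": 0,"claw": 0.65},
  {"tx": -115,"ty": 82,"tz": -150,"yaw": 0,"claw": 0.65},
  {"tx": -155,"ty": 110,"tz": -150,"yaw": 0,"claw": 0.65},
  {"tx": -195,"ty": 138,"tz": -150,"yaw": 0,"claw": 0.65},
  {"tx": -225,"ty": 160,"tz": -150,"yaw": 0,"claw": 0.65},
  {"tx": -240,"ty": 170,"tz": -150,"yaw": 0,"claw": 0.65},
  {"tx": -240,"ty": 170,"tz": -150,"yaw": 0,"claw": 0.65},
  {"tx": -240,"ty": 170,"tz": -150,"yaw": 0,"claw": 0.65},
  {"tx": -240,"ty": 170,"tz": -150,"yaw": 0,"claw": 0.65},
])

```text
time_s: 19.25
tcp_pos: [0.5114, 0.0407, 0.2501]
tcp_rot: [0.78, 0.626, 0.0, -0.001]
force: [-0.4, 0.7, -0.3]
opening: 0.0555
```

```bash
python3 - <<'E'
from m import *
im=snap('wrist','w1');segs(im,'wrist')
t=snap('top','top2');segs(t,'top')
a=cv2.resize(im,None,fx=1,fy=1)
b=cv2.resize(t[200:400,110:370],(640,492))
cv2.imwrite('pics/top2c.png',b)
E
python3 go.py
```

```text
wrist red area 123 bbox [567 107  13  41] c [570.8211 128.0163] z118 [0.4714 0.2455] z3 [0.4828 0.3284]
wrist red area 255 bbox [610 111  30  30] c [630.9255 131.349 ] z118 [0.4836 0.2898] z3 [0.5004 0.392 ]
wrist red area 3218 bbox [369 188  53  79] c [395.9932 227.6905] z118 [0.519  0.1052] z3 [0.5512 0.1269]
wrist blue area 3138 bbox [306 188  52  79] c [331.7342 228.1695] z118 [0.5081 0.0542] z3 [0.5355 0.0537]
wrist blue area 256 bbox [629 209  11  30] c [634.8828 224.3945] z118 [0.5583 0.2948] z3 [0.6075 0.3993]
top red area 283 bbox [137 282  22  17] c [146.9753 290.2968] z118 [0.4776 0.3031] z3 [0.4833 0.3461]
top yellow area 665 bbox [326 251  28  50] c [338.4466 277.0165] z118 [ 0.5033 -0.023 ] z3 [ 0.5126 -0.0268]
top yellow area 294 bbox [131 330  22  17] c [140.983 337.534] z118 [0.3986 0.3079] z3 [0.3929 0.3517]
top blue area 122 bbox [ 0 88 56 17] c [26.7623 95.8115] z118 [0.8281 0.5455] z3 [0.8841 0.6234]
top blue area 237 bbox [142 237  18  16] c [150.3882 244.5401] z118 [0.5565 0.3023] z3 [0.5734 0.3452]
t 19.35 pos [0.5115 0.0405 0.2502] ang 77.49 open 0.0558 F [-0.1  0.8  0.3]
```

View pics/w1.png

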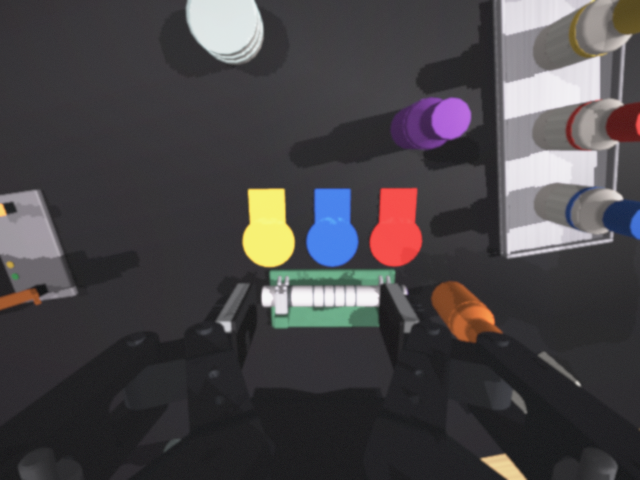

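View pics/top2c.png

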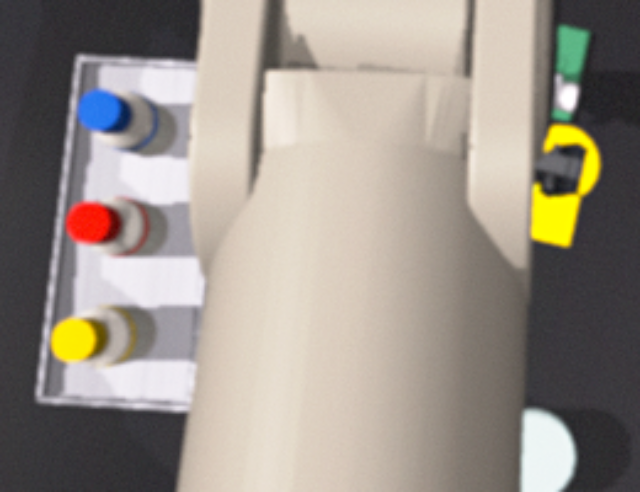

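```bash
python3 go.py .596 .039 .15 167.3; python3 -c "
from bench import *;print(read_state()['joints'])"
```

```text
t 19.35 pos [0.5115 0.0405 0.2502] ang 77.49 open 0.0558 F [-0.1  0.8  0.3]
(0.596, 0.039, 0.15, 167.3) shift [ 16.8  82.9 100.1] yaw -89.8
[-0.5752221   0.25152837  0.57760414  1.61311811 -0.14171402  1.31933782
  1.37593561]
```

send_rows([
  {"tx": 5,"ty": 20,"tz": 20,"yaw": 8,"claw": 0.65},
  {"tx": 10,"ty": 40,"tz": 50,"yaw": 16,"claw": 0.65},
  {"tx": 14,"ty": 60,"tz": 80,"yaw": 24,"claw": 0.65},
  {"tx": 17,"ty": 83,"tz": 90,"yaw": 32,"claw": 0.65},
  {"tx": 17,"ty": 83,"tz": 90,"yaw": 40,"claw": 0.65},
  {"tx": 17,"ty": 83,"tz": 90,"yaw": 48,"claw": 0.65},
  {"tx": 17,"ty": 83,"tz": 90,"yaw": 56,"claw": 0.65},
  {"tx": 17,"ty": 83,"tz": 90,"yaw": 64,"claw": 0.65},
  {"tx": 17,"ty": 83,"tz": 90,"yaw": 72,"claw": 0.65},
  {"tx": 17,"ty": 83,"tz": 90,"yaw": 80,"claw": 0.65},
  {"tx": 17,"ty": 83,"tz": 90,"yaw": 88,"claw": 0.65},
  {"tx": 17,"ty": 83,"tz": 90,"yaw": 90,"claw": 0.65},
  {"tx": 17,"ty": 83,"tz": 90,"yaw": 90,"claw": 0.65},
  {"tx": 17,"ty": 83,"tz": 90,"yaw": 90,"claw": 0.65},
  {"tx": 17,"ty": 83,"tz": 90,"yaw": 90,"claw": 0.65},
  {"tx": 17,"ty": 83,"tz": 90,"yaw": 90,"claw": 0.65},
])

```text
time_s: 20.95
tcp_pos: [0.5966, 0.0369, 0.1603]
tcp_rot: [0.994, -0.11, -0.0, -0.0]
force: [0.5, 0.3, 0.0]
opening: 0.0557
```

```bash
python3 go.py .596 .039 .045 -12.7;python3 -c "
from m import *
s=read_state();print(s['joints'])
snap('wrist','w2')"
```

```text
t 20.95 pos [0.5966 0.0369 0.1603] ang -12.67 open 0.0557 F [0.5 0.3 0. ]
(0.596, 0.039, 0.045, -12.7) shift [ -1.   -1.9 115.3] yaw 0.0
[-0.6649  0.5871  0.8845  1.5235 -0.4683  1.2543  0.0635]
```

View pics/w2.png

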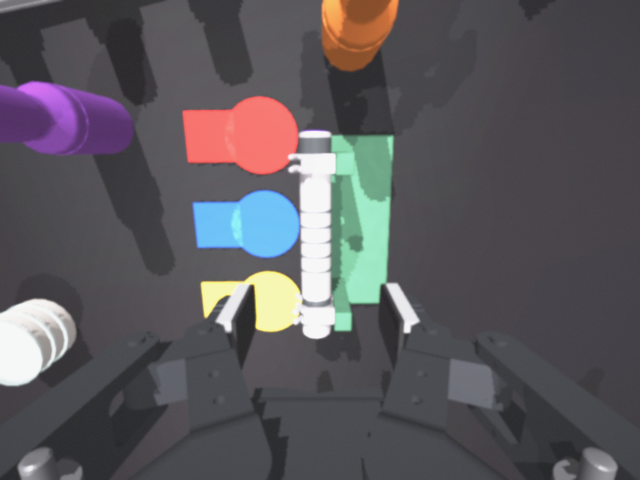

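Torch in the wrist view runs from (315,131) (lens end) to (316,337), fingers clear of it, aligned with the image column.

```bash
python3 - <<'E'
from m import *
for z in(.055,.066):
    a=ray('wrist',315,133,z)[:2];b=ray('wrist',316,336,z)[:2];print(z,a,b,(a+b)/2,np.linalg.norm(a-b),np.degrees(np.arctan2(*(a-b)[::-1])))
a=ray('wrist',316,163,.066)[:2];b=ray('wrist',316,307,.066)[:2];print('clips',a,b,(a+b)/2,np.linalg.norm(a-b))
im=cv2.imread('pics/w2.png');segs(im,'wrist')
E
```

```text
0.055 [0.6114 0.1133] [ 0.578  -0.0374] [0.5947 0.038 ] 0.15436794380425387 77.51773435517494
0.066 [0.6113 0.1128] [ 0.5795 -0.0309] [0.5954 0.041 ] 0.14719807651304004 77.51773435517492
clips [0.6078 0.0943] [ 0.5849 -0.0073] [0.5963 0.0435] 0.10414746797265528
wrist red area 142 bbox [189 161 100  13] c [236.8592 165.3873] z118 [0.5688 0.1038] z3 [0.5414 0.1049]
```

send_rows([
  {"tx": 0,"ty": 0,"tz": 30,"yaw": 0,"claw": 0.65},
  {"tx": 0,"ty": 0,"tz": 60,"yaw": 0,"claw": 0.65},
  {"tx": 0,"ty": 0,"tz": 85,"yaw": 0,"claw": 0.65},
  {"tx": 0,"ty": 0,"tz": 105,"yaw": 0,"claw": 0.65},
  {"tx": 0,"ty": 0,"tz": 115,"yaw": 0,"claw": 0.65},
  {"tx": 0,"ty": 0,"tz": 115,"yaw": 0,"claw": 0.65},
  {"tx": 0,"ty": 0,"tz": 115,"yaw": 0,"claw": 0.65},
  {"tx": 0,"ty": 0,"tz": 115,"yaw": 0,"claw": 0.65},
])

```text
time_s: 21.8
tcp_pos: [0.5978, 0.0363, 0.0468]
tcp_rot: [0.994, -0.111, 0.001, -0.0]
force: [1.0, 0.9, -0.8]
opening: 0.0554
```

```bash
python3 go.py .5955 .0393 .045 -12.7
```

```text
t 21.8 pos [0.5978 0.0363 0.0468] ang -12.72 open 0.0554 F [ 1.   0.9 -0.8]
(0.5955, 0.0393, 0.045, -12.7) shift [-2.9 -2.4  1.8] yaw -0.0
```

send_rows([
  {"tx": -2,"ty": -3,"tz": 1,"yaw": 0,"claw": 0.65},
  {"tx": -2,"ty": -3,"tz": 1,"yaw": 0,"claw": 0.65},
  {"tx": -2,"ty": -3,"tz": 1,"yaw": 0,"claw": 0.65},
  {"tx": -2,"ty": -3,"tz": 1,"yaw": 0,"claw": 0.4},
  {"tx": -2,"ty": -3,"tz": 1,"yaw": 0,"claw": 0.25},
  {"tx": -2,"ty": -3,"tz": 1,"yaw": 0,"claw": 0.1},
  {"tx": -2,"ty": -3,"tz": 1,"yaw": 0,"claw": 0.1},
  {"tx": -2,"ty": -3,"tz": 1,"yaw": 0,"claw": 0.1},
  {"tx": -2,"ty": -3,"tz": 1,"yaw": 0,"claw": 0.1},
  {"tx": -2,"ty": -3,"tz": 1,"yaw": 0,"claw": 0.1},
], squeeze=50)

```text
time_s: 22.8
tcp_pos: [0.5954, 0.0398, 0.0445]
tcp_rot: [0.994, -0.111, 0.0, 0.0]
force: [-0.8, 0.1, 1.0]
opening: 0.0205
```

```bash
python3 go.py .55 .05 .045 -12.7
```

```text
t 22.8 pos [0.5954 0.0398 0.0445] ang -12.72 open 0.0205 F [-0.8  0.1  1. ]
(0.55, 0.05, 0.045, -12.7) shift [-46.6   0.1  -0.6] yaw -0.0
```

send_rows([
  {"tx": -4,"ty": 0,"tz": 0,"yaw": 0,"claw": 0.1},
  {"tx": -8,"ty": 0,"tz": 0,"yaw": 0,"claw": 0.1},
  {"tx": -12,"ty": 0,"tz": 0,"yaw": 0,"claw": 0.1},
  {"tx": -16,"ty": 0,"tz": 0,"yaw": 0,"claw": 0.1},
  {"tx": -20,"ty": 0,"tz": 0,"yaw": 0,"claw": 0.1},
  {"tx": -25,"ty": 0,"tz": 0,"yaw": 0,"claw": 0.1},
  {"tx": -30,"ty": 0,"tz": 0,"yaw": 0,"claw": 0.1},
  {"tx": -36,"ty": 0,"tz": 0,"yaw": 0,"claw": 0.1},
  {"tx": -43,"ty": 0,"tz": 0,"yaw": 0,"claw": 0.1},
  {"tx": -50,"ty": 0,"tz": 0,"yaw": 0,"claw": 0.1},
  {"tx": -55,"ty": 0,"tz": 0,"yaw": 0,"claw": 0.1},
  {"tx": -55,"ty": 0,"tz": 0,"yaw": 0,"claw": 0.1},
  {"tx": -55,"ty": 0,"tz": -15,"yaw": 0,"claw": 0.1},
  {"tx": -55,"ty": 0,"tz": -45,"yaw": 0,"claw": 0.1},
  {"tx": -55,"ty": 0,"tz": -85,"yaw": 0,"claw": 0.1},
  {"tx": -55,"ty": 0,"tz": -115,"yaw": 0,"claw": 0.1},
  {"tx": -55,"ty": 0,"tz": -115,"yaw": 0,"claw": 0.1},
  {"tx": -55,"ty": 0,"tz": -115,"yaw": 0,"claw": 0.1},
])

```text
time_s: 24.6
tcp_pos: [0.5425, 0.0519, 0.1606]
tcp_rot: [0.994, -0.111, 0.001, -0.0]
force: [-0.5, -0.4, -0.8]
opening: 0.0209
```

```bash
python3 - <<'E'
from m import *
snap('wrist','w3');t=snap('top','top3')
segs(t,'top')
cv2.imwrite('pics/cr3.png',cv2.resize(t[240:350,440:540],(800,880))[:600+280])
E
python3 go.py .48 -.15 .20 -93
```

```text
top red area 284 bbox [137 282  22  17] c [147.1901 290.2641] z118 [0.4777 0.3027] z3 [0.4833 0.3457]
top yellow area 1015 bbox [320 250  34  51] c [336.4246 276.5576] z118 [ 0.5041 -0.0195] z3 [ 0.5135 -0.0228]
top yellow area 297 bbox [131 330  22  17] c [141.1414 337.5421] z118 [0.3986 0.3077] z3 [0.3929 0.3514]
top blue area 120 bbox [ 0 88 56 17] c [26.9167 95.75  ] z118 [0.8283 0.5453] z3 [0.8842 0.6231]
top blue area 238 bbox [142 237  18  16] c [150.3824 244.5714] z118 [0.5564 0.3023] z3 [0.5733 0.3452]
top blue area 344 bbox [292 261  23  31] c [302.2006 276.0058] z118 [0.5045 0.0389] z3 [0.5139 0.044 ]
t 24.7 pos [0.5409 0.0522 0.1585] ang -12.72 open 0.0208 F [-0.1  0.1 -1.4]
(0.48, -0.15, 0.2, -93.0) shift [-14.9 210.6 -41.4] yaw 80.3
```

View pics/w3.png

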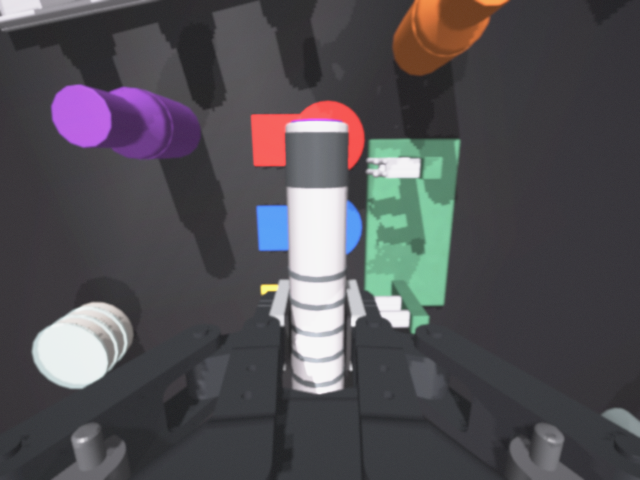

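```bash
python3 - <<'E'
from m import *
from scipy.spatial.transform import Rotation as Ro
s=read_state();R=Ro.from_quat(s['tcp_rot']).as_matrix()
for z in (.169,.180):
  for u,v in [(317,121),(317,131)]:
    print(z,v,R.T@(ray('wrist',u,v,z)-s['tcp_pos'])*1000)
t=cv2.imread('pics/top3.png')
c=t[245:345,440:520];cv2.imwrite('pics/cr3.png',cv2.resize(c,None,fx=6,fy=6,interpolation=cv2.INTER_CUBIC))
# base rectangle: grey-ish
E
```

```text
0.169 121 [ -1.1152 -76.5223 -10.5161]
0.169 131 [ -1.1148 -73.2652 -10.5148]
0.18 121 [ -1.1188 -75.6511 -21.5158]
0.18 131 [ -1.1185 -72.6903 -21.5146]
```

View pics/cr3.png

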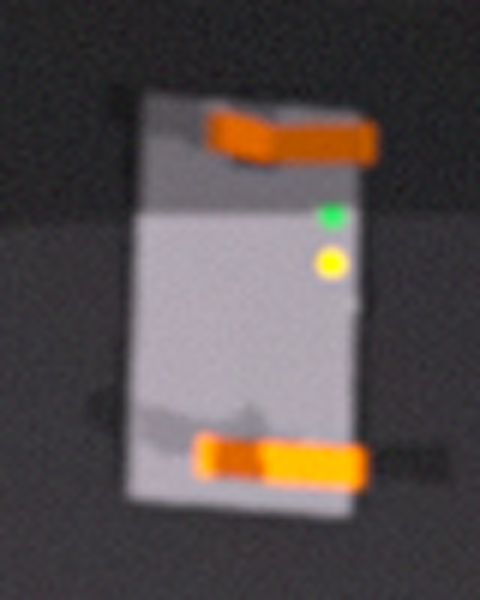

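Cradle crop: base corners (143,95),(362,108),(353,515),(127,498); saddles span (209..377, ~137) and (193..368, ~462).

```bash
python3 - <<'E'
from m import *
f=lambda x,y,z: ray('top',(x+.5)/6-.5+440,(y+.5)/6-.5+245,z)[:2]
B=np.array([f(*p,.008) for p in[(143,95),(362,108),(353,515),(127,498)]]);print(B,B.mean(0))
d=(B[0]+B[1]-B[2]-B[3]);print('base ang',np.degrees(np.arctan2(d[1],d[0])),np.linalg.norm(d)/2)
a=(f(209,128,.05)+f(377,142,.05))/2;b=(f(193,455,.05)+f(368,467,.05))/2;print('saddles',a,b,(a+b)/2,np.linalg.norm(a-b),np.degrees(np.arctan2(*(a-b)[::-1])),np.linalg.norm(f(209,128,.05)-f(377,142,.05)))
E
```

```text
[[ 0.5468 -0.2699]
 [ 0.5433 -0.3406]
 [ 0.4133 -0.3315]
 [ 0.4179 -0.2601]] [ 0.4803 -0.3005]
base ang -4.165496910204803 0.1297979443331432
saddles [ 0.5298 -0.3031] [ 0.4304 -0.2949] [ 0.4801 -0.299 ] 0.09979945944425102 -4.712086656301088 0.05174777206963939
```

```bash
python3 go.py .4805 -.2995 .16 -94.3
```

```text
t 24.7 pos [0.5409 0.0522 0.1585] ang -12.72 open 0.0208 F [-0.1  0.1 -1.4]
(0.4805, -0.2995, 0.16, -94.3) shift [ 18.6 356.3  -1.4] yaw 81.6
```

send_rows([
  {"tx": 0,"ty": 10,"tz": -10,"yaw": 3,"claw": 0.1},
  {"tx": 2,"ty": 35,"tz": -20,"yaw": 9,"claw": 0.1},
  {"tx": 4,"ty": 65,"tz": -20,"yaw": 16,"claw": 0.1},
  {"tx": 5,"ty": 100,"tz": -20,"yaw": 23,"claw": 0.1},
  {"tx": 7,"ty": 135,"tz": -20,"yaw": 30,"claw": 0.1},
  {"tx": 9,"ty": 170,"tz": -20,"yaw": 37,"claw": 0.1},
  {"tx": 11,"ty": 205,"tz": -20,"yaw": 44,"claw": 0.1},
  {"tx": 13,"ty": 240,"tz": -20,"yaw": 51,"claw": 0.1},
  {"tx": 14,"ty": 275,"tz": -20,"yaw": 58,"claw": 0.1},
  {"tx": 16,"ty": 305,"tz": -20,"yaw": 65,"claw": 0.1},
  {"tx": 17,"ty": 330,"tz": -20,"yaw": 72,"claw": 0.1},
  {"tx": 18,"ty": 348,"tz": -20,"yaw": 78,"claw": 0.1},
  {"tx": 19,"ty": 356,"tz": -20,"yaw": 81.6,"claw": 0.1},
  {"tx": 19,"ty": 356,"tz": -20,"yaw": 81.6,"claw": 0.1},
  {"tx": 19,"ty": 356,"tz": -20,"yaw": 81.6,"claw": 0.1},
  {"tx": 19,"ty": 356,"tz": -20,"yaw": 81.6,"claw": 0.1},
  {"tx": 19,"ty": 356,"tz": -20,"yaw": 81.6,"claw": 0.1},
  {"tx": 19,"ty": 356,"tz": -20,"yaw": 81.6,"claw": 0.1},
])

```text
time_s: 26.5
tcp_pos: [0.4822, -0.2986, 0.1792]
tcp_rot: [-0.681, 0.733, 0.0, 0.0]
force: [0.0, -0.3, -1.1]
opening: 0.0206
```

```bash
python3 - <<'E'
from m import *
snap('wrist','w4');t=snap('top','top4')
segs(t,'top')
for n in ['cradle']:
    for r in recognise('wrist',n)[:2]:print(r['p'],w('wrist',r['location']))
print(read_state()['joints'])
E
python3 go.py .4805 -.2995 .06 -94.3 .4805 -.2995 .03 -94.3
```

```text
top red area 1235 bbox [245 234  35  50] c [261.0923 256.885 ] z118 [0.5367 0.1101] z3 [0.5508 0.1255]
top red area 281 bbox [137 282  22  17] c [146.9146 290.2633] z118 [0.4777 0.3032] z3 [0.4833 0.3462]
top yellow area 1236 bbox [320 251  34  50] c [335.4879 273.8261] z118 [ 0.5087 -0.0179] z3 [ 0.5188 -0.021 ]
top yellow area 294 bbox [131 330  22  16] c [141.2789 337.432 ] z118 [0.3988 0.3075] z3 [0.3931 0.3511]
top blue area 121 bbox [ 0 88 56 17] c [27.0909 95.7107] z118 [0.8283 0.545 ] z3 [0.8843 0.6227]
top blue area 268 bbox [142 237  21  16] c [151.4328 244.8769] z118 [0.5559 0.3005] z3 [0.5728 0.3431]
top blue area 1193 bbox [282 242  35  50] c [298.093  265.1006] z118 [0.5231 0.0462] z3 [0.5353 0.0524]
0.84 [ 0.4849 -0.3264  0.0042]
[-0.2472  0.6501  1.2199  1.592  -0.6232  1.344  -0.5928]
t 26.65 pos [ 0.482  -0.2991  0.1794] ang -94.29 open 0.0204 F [-0.2 -0.5 -1.2]
(0.4805, -0.2995, 0.06, -94.3) shift [  0.5   1.5 119.4] yaw 0.0
(0.4805, -0.2995, 0.03, -94.3) shift [  0.5   1.5 149.4] yaw 0.0
```

View pics/w4.png

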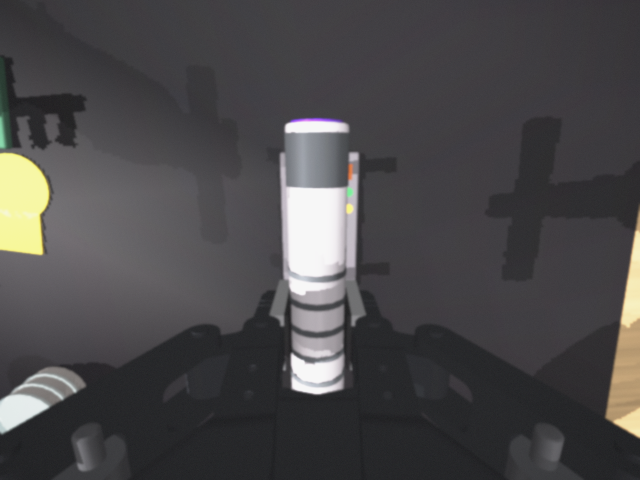

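send_rows([
  {"tx": 0,"ty": 1,"tz": 30,"yaw": 0,"claw": 0.1},
  {"tx": 0,"ty": 1,"tz": 60,"yaw": 0,"claw": 0.1},
  {"tx": 0,"ty": 1,"tz": 90,"yaw": 0,"claw": 0.1},
  {"tx": 0,"ty": 1,"tz": 115,"yaw": 0,"claw": 0.1},
  {"tx": 0,"ty": 1,"tz": 128,"yaw": 0,"claw": 0.1},
  {"tx": 0,"ty": 1,"tz": 136,"yaw": 0,"claw": 0.1},
  {"tx": 0,"ty": 1,"tz": 140,"yaw": 0,"claw": 0.1},
  {"tx": 0,"ty": 1,"tz": 140,"yaw": 0,"claw": 0.1},
  {"tx": 0,"ty": 1,"tz": 140,"yaw": 0,"claw": 0.1},
  {"tx": 0,"ty": 1,"tz": 140,"yaw": 0,"claw": 0.1},
])

```text
time_s: 27.65
tcp_pos: [0.4814, -0.2999, 0.0403]
tcp_rot: [-0.68, 0.733, -0.001, 0.0]
force: [0.6, 0.2, -0.0]
opening: 0.0206
```

```bash
python3 go.py .4805 -.2995 .03 -94.3;python3 -c "
from bench import *;print(read_state()['joints'])"
```

```text
t 27.65 pos [ 0.4814 -0.2999  0.0403] ang -94.31 open 0.0206 F [ 0.6  0.2 -0. ]
(0.4805, -0.2995, 0.03, -94.3) shift [-0.3  0.9 10.3] yaw -0.0
[-0.17525576  0.79233703  1.07899661  1.74327934 -0.781467    1.10055585
 -0.48118671]
```

send_rows([
  {"tx": 0,"ty": 1,"tz": 3,"yaw": 0,"claw": 0.1},
  {"tx": 0,"ty": 1,"tz": 6,"yaw": 0,"claw": 0.1},
  {"tx": 0,"ty": 1,"tz": 8,"yaw": 0,"claw": 0.1},
  {"tx": 0,"ty": 1,"tz": 9,"yaw": 0,"claw": 0.1},
  {"tx": 0,"ty": 1,"tz": 9,"yaw": 0,"claw": 0.1},
  {"tx": 0,"ty": 1,"tz": 9,"yaw": 0,"claw": 0.1},
])

```text
time_s: 28.25
tcp_pos: [0.4798, -0.2997, 0.0303]
tcp_rot: [-0.68, 0.733, -0.0, -0.0]
force: [-0.2, -1.6, -0.8]
opening: 0.0206
```

```bash
python3 go.py .4805 -.2995 .03 -94.3
```

```text
t 28.25 pos [ 0.4798 -0.2997  0.0303] ang -94.33 open 0.0206 F [-0.2 -1.6 -0.8]
(0.4805, -0.2995, 0.03, -94.3) shift [-0.3 -0.7  0.3] yaw -0.0
```

send_rows([
  {"tx": 0,"ty": 0,"tz": 1,"yaw": 0,"claw": 0.1},
  {"tx": 0,"ty": 0,"tz": 1,"yaw": 0,"claw": 0.1},
  {"tx": 0,"ty": 0,"tz": 1,"yaw": 0,"claw": 0.3},
  {"tx": 0,"ty": 0,"tz": 1,"yaw": 0,"claw": 0.4},
  {"tx": 0,"ty": 0,"tz": 1,"yaw": 0,"claw": 0.5},
  {"tx": 0,"ty": 0,"tz": 1,"yaw": 0,"claw": 0.5},
  {"tx": 0,"ty": 0,"tz": 1,"yaw": 0,"claw": 0.5},
  {"tx": 0,"ty": 0,"tz": -10,"yaw": 0,"claw": 0.5},
  {"tx": 0,"ty": 0,"tz": -30,"yaw": 0,"claw": 0.5},
  {"tx": 0,"ty": 0,"tz": -60,"yaw": 0,"claw": 0.5},
  {"tx": 0,"ty": 0,"tz": -100,"yaw": 0,"claw": 0.5},
  {"tx": 0,"ty": -10,"tz": -145,"yaw": 0,"claw": 0.5},
  {"tx": 0,"ty": -10,"tz": -190,"yaw": 0,"claw": 0.5},
  {"tx": 0,"ty": -10,"tz": -190,"yaw": 0,"claw": 0.5},
  {"tx": 0,"ty": -10,"tz": -190,"yaw": 0,"claw": 0.5},
  {"tx": 0,"ty": -10,"tz": -190,"yaw": 0,"claw": 0.5},
  {"tx": 0,"ty": -10,"tz": -190,"yaw": 0,"claw": 0.5},
])

```text
time_s: 29.95
tcp_pos: [0.4891, -0.2991, 0.2187]
tcp_rot: [-0.68, 0.733, 0.002, -0.0]
force: [-0.6, 0.8, -0.6]
opening: 0.0429
```

```bash
python3 - <<'E'
from m import *
snap('wrist','w5')
for r in recognise('wrist','torch_center')[:2]:print(r['p'],w('wrist',r['location']))
E
python3 go.py
```

```text
0.82 [ 0.4899 -0.2967  0.0498]
t 30.05 pos [ 0.4893 -0.2994  0.2189] ang -94.33 open 0.0428 F [-0.1 -0.   0.4]
```

View pics/w5.png

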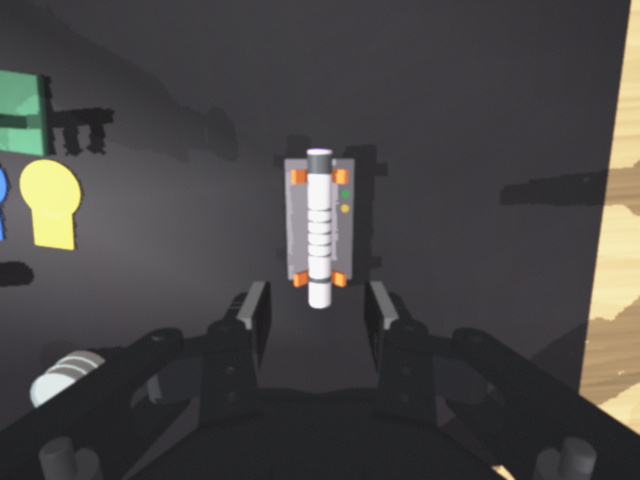

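Torch lies in both saddles, ends at about (319,150) and (319,307), saddles at rows 176 and 278.

```bash
python3 - <<'E'
from m import *
q=lambda v,z,u=319.5: ray('wrist',u,v,z)[:2]
a,b=q(151,.045),q(307,.04);s,t=(q(176,.05,300)+q(176,.05,341))/2,(q(279,.05,301)+q(279,.05,340))/2
print('torch',a,b,(a+b)/2,np.linalg.norm(a-b));print('saddles',s,t,(s+t)/2,np.linalg.norm(s-t))
E
python3 go.py .48 .306 .25 77.3
```

```text
torch [ 0.5534 -0.3053] [ 0.4    -0.2941] [ 0.4767 -0.2997] 0.15381448066534167
saddles [ 0.532  -0.3046] [ 0.4344 -0.2975] [ 0.4832 -0.3011] 0.09780188839320342
t 30.05 pos [ 0.4893 -0.2994  0.2189] ang -94.33 open 0.0428 F [-0.1 -0.   0.4]
(0.48, 0.306, 0.25, 77.3) shift [-603.    55.   -30.2] yaw -171.6
```

send_rows([
  {"tx": -10,"ty": 1,"tz": -20,"yaw": -8,"claw": 0.65},
  {"tx": -35,"ty": 3,"tz": -35,"yaw": -16,"claw": 0.65},
  {"tx": -65,"ty": 6,"tz": -40,"yaw": -24.5,"claw": 0.65},
  {"tx": -97,"ty": 9,"tz": -40,"yaw": -33,"claw": 0.65},
  {"tx": -129,"ty": 12,"tz": -40,"yaw": -41.5,"claw": 0.65},
  {"tx": -161,"ty": 15,"tz": -40,"yaw": -50,"claw": 0.65},
  {"tx": -193,"ty": 18,"tz": -40,"yaw": -58.5,"claw": 0.65},
  {"tx": -225,"ty": 20,"tz": -40,"yaw": -67,"claw": 0.65},
  {"tx": -257,"ty": 23,"tz": -40,"yaw": -75.5,"claw": 0.65},
  {"tx": -289,"ty": 26,"tz": -40,"yaw": -84,"claw": 0.65},
  {"tx": -321,"ty": 29,"tz": -40,"yaw": -92.5,"claw": 0.65},
  {"tx": -353,"ty": 32,"tz": -40,"yaw": -101,"claw": 0.65},
  {"tx": -385,"ty": 35,"tz": -40,"yaw": -109.5,"claw": 0.65},
  {"tx": -417,"ty": 38,"tz": -40,"yaw": -118,"claw": 0.65},
  {"tx": -449,"ty": 41,"tz": -40,"yaw": -126.5,"claw": 0.65},
  {"tx": -481,"ty": 44,"tz": -40,"yaw": -135,"claw": 0.65},
  {"tx": -513,"ty": 47,"tz": -40,"yaw": -143.5,"claw": 0.65},
  {"tx": -545,"ty": 50,"tz": -40,"yaw": -152,"claw": 0.65},
  {"tx": -575,"ty": 53,"tz": -40,"yaw": -160.5,"claw": 0.65},
  {"tx": -595,"ty": 55,"tz": -40,"yaw": -168,"claw": 0.65},
])

```text
time_s: 32.05
tcp_pos: [0.4786, 0.3002, 0.259]
tcp_rot: [0.798, 0.603, -0.001, -0.001]
force: [0.2, 0.7, -0.8]
opening: 0.0556
```

```bash
python3 - <<'E'
from m import *
t=snap('top','top5');segs(t,'top');print(read_state()['joints'])
c=t[245:345,440:520];cv2.imwrite('pics/cr5.png',cv2.resize(c,None,fx=6,fy=6,interpolation=cv2.INTER_CUBIC))
E
python3 go.py .48 .306 .19 77.3
```

```text
top red area 1234 bbox [245 234  35  50] c [261.0818 256.825 ] z118 [0.5368 0.1102] z3 [0.5509 0.1255]
top red area 251 bbox [139 282  20  17] c [148.3147 290.1992] z118 [0.4778 0.3008] z3 [0.4835 0.3435]
top yellow area 1208 bbox [320 251  34  49] c [335.5563 273.4106] z118 [ 0.5094 -0.018 ] z3 [ 0.5196 -0.0211]
top yellow area 298 bbox [131 330  22  17] c [141.1611 337.5235] z118 [0.3986 0.3076] z3 [0.3929 0.3513]
top blue area 121 bbox [ 0 88 56 17] c [26.8843 95.7686] z118 [0.8282 0.5453] z3 [0.8841 0.6231]
top blue area 265 bbox [142 237  21  16] c [151.4981 244.766 ] z118 [0.5561 0.3004] z3 [0.573 0.343]
top blue area 1188 bbox [282 242  35  50] c [298.1406 264.9588] z118 [0.5234 0.0462] z3 [0.5355 0.0523]
[-1.0063  0.3681  0.5742  1.4516 -0.2035  1.3819  0.8781]
t 32.1 pos [0.4777 0.3041 0.2586] ang 74.62 open 0.0553 F [0.4 3.5 0. ]
(0.48, 0.306, 0.19, 77.3) shift [ 2.3  1.9 68.6] yaw -2.7
```

View pics/cr5.png

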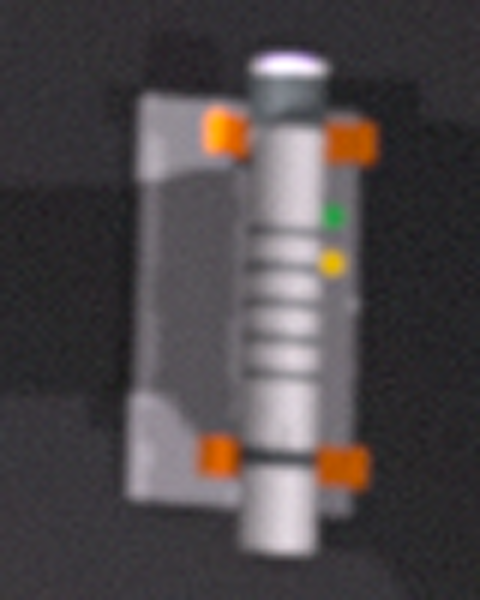

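```bash
python3 - <<'E'
from m import *
f=lambda x,y,z: ray('top',(x+.5)/6-.5+440,(y+.5)/6-.5+245,z)[:2]
a,b=f(289,75,.051),f(279,555,.051);a2=f(289,52,.029)
s=(f(225,132,.05)+f(352,143,.05))/2;t=(f(218,456,.05)+f(344,467,.05))/2
print(a,a2,b,'mid',(a+b)/2,np.linalg.norm(a-b));print(s,t,(s+t)/2,np.linalg.norm(s-t))
ax=(s-t)/np.linalg.norm(s-t);print('along offset',(((a+b)/2-(s+t)/2)@ax)*1000, 'v a2',(((a2+b)/2-(s+t)/2)@ax)*1000)
E
```

```text
[ 0.5484 -0.3023] [ 0.5585 -0.3104] [ 0.4024 -0.2929] mid [ 0.4754 -0.2976] 0.14630874156152537
[ 0.5291 -0.3017] [ 0.4302 -0.295 ] [ 0.4796 -0.2984] 0.0990440832486922
along offset -4.300345605087582 v a2 1.0332604124561866
```

```bash
python3 - <<'E'
from m import *
t=cv2.imread('pics/w5.png')
c=t[140:315,270:370];cv2.imwrite('pics/cr6.png',cv2.resize(c,None,fx=4.5,fy=4.5,interpolation=cv2.INTER_CUBIC)[:788])
E
```

```text
(no output)
```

View pics/cr6.png

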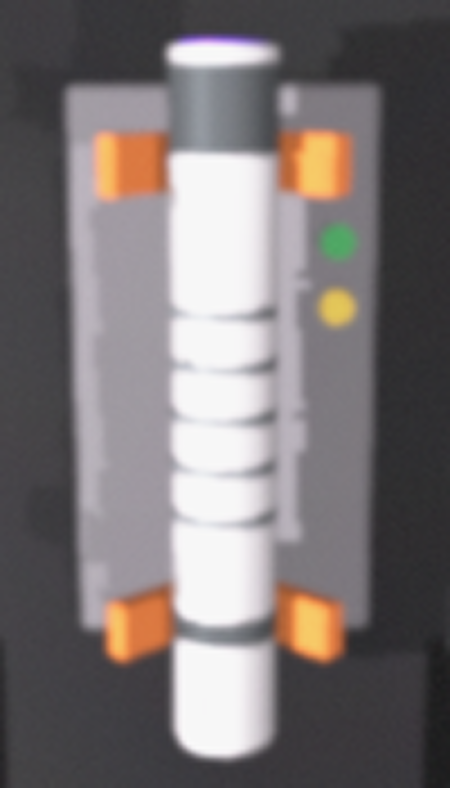

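```bash
python3 - <<'E'
import numpy as np
K=np.array(__import__('bench').camera_info('wrist')['mtx'])
A=np.array([[1,0,.0013],[-.0004,.9643,.2649],[-.0012,-.2649,.9643]])  # cam axes in tool
o=np.array([.0002,-.0679,-.1315])
# tool coords, z down from tcp at .2189; cradle axis = tool -y
def y(u,v,z):
    d=A@np.linalg.solve(K,[(u+.5)/4.5-.5+270,(v+.5)/4.5-.5+140,1.]);p=o+d*((.2189-z)-o[2])/d[2];return -p[1]*1000
print('torch', y(222,42,.045),y(222,42,.051), y(222,757,.051))
for n,v in (('far',132),('far',198),('near',605),('near',662)): print(n,y(225,v,.05))
print('base',y(222,86,.008),y(222,628,.008))
E
```

```text
torch 68.07523072779925 68.07178808088769 -82.96223043174315
far 51.059029477181454
far 38.24200977669045
near -47.83580735968743
near -60.95561646780802
base 58.69061228220007 -70.01251009333163
```

send_rows([
  {"tx": 2,"ty": 2,"tz": 30,"yaw": -3,"claw": 0.65},
  {"tx": 2,"ty": 2,"tz": 50,"yaw": -3,"claw": 0.65},
  {"tx": 2,"ty": 2,"tz": 60,"yaw": -3,"claw": 0.65},
  {"tx": 2,"ty": 2,"tz": 60,"yaw": -3,"claw": 0.65},
  {"tx": 2,"ty": 2,"tz": 60,"yaw": -3,"claw": 0.65},
])

```text
time_s: 32.6
tcp_pos: [0.4827, 0.2985, 0.2009]
tcp_rot: [0.785, 0.62, 0.0, 0.0]
force: [-0.2, 0.4, 0.7]
opening: 0.0557
```

```bash
python3 go.py .4795 .3056 .0995 77.3
```

```text
t 32.6 pos [0.4827 0.2985 0.2009] ang 76.61 open 0.0557 F [-0.2  0.4  0.7]
(0.4795, 0.3056, 0.0995, 77.3) shift [  6.2  -4.8 101.4] yaw -0.7
```

send_rows([
  {"tx": 6,"ty": -5,"tz": 30,"yaw": -0.7,"claw": 0.65},
  {"tx": 6,"ty": -5,"tz": 55,"yaw": -0.7,"claw": 0.65},
  {"tx": 6,"ty": -5,"tz": 75,"yaw": -0.7,"claw": 0.65},
  {"tx": 6,"ty": -5,"tz": 92,"yaw": -0.7,"claw": 0.65},
  {"tx": 6,"ty": -5,"tz": 101,"yaw": -0.7,"claw": 0.65},
  {"tx": 6,"ty": -5,"tz": 101,"yaw": -0.7,"claw": 0.65},
  {"tx": 6,"ty": -5,"tz": 101,"yaw": -0.7,"claw": 0.65},
  {"tx": 6,"ty": -5,"tz": 101,"yaw": -0.7,"claw": 0.65},
  {"tx": 6,"ty": -5,"tz": 101,"yaw": -0.7,"claw": 0.25},
  {"tx": 6,"ty": -5,"tz": 101,"yaw": -0.7,"claw": 0.15},
  {"tx": 6,"ty": -5,"tz": 101,"yaw": -0.7,"claw": 0.15},
  {"tx": 6,"ty": -5,"tz": 101,"yaw": -0.7,"claw": 0.15},
  {"tx": 6,"ty": -5,"tz": 101,"yaw": -0.7,"claw": 0.15},
  {"tx": 6,"ty": -5,"tz": 101,"yaw": -0.7,"claw": 0.15},
], squeeze=40)

```text
time_s: 34.0
tcp_pos: [0.4794, 0.3062, 0.1002]
tcp_rot: [0.78, 0.625, 0.001, 0.0]
force: [0.9, 0.6, 6.5]
opening: 0.0285
```

```bash
python3 go.py .5668 .1225 .1 77.3
```

```text
t 34.0 pos [0.4794 0.3062 0.1002] ang 77.39 open 0.0285 F [0.9 0.6 6.5]
(0.5668, 0.1225, 0.1, 77.3) shift [-1.602e+02  1.254e+02  1.000e-01] yaw 0.1
```

send_rows([
  {"tx": 0,"ty": 0,"tz": -20,"yaw": 0,"claw": 0.15},
  {"tx": 0,"ty": 0,"tz": -50,"yaw": 0,"claw": 0.15},
  {"tx": 0,"ty": 0,"tz": -90,"yaw": 0,"claw": 0.15},
  {"tx": 0,"ty": 0,"tz": -125,"yaw": 0,"claw": 0.15},
  {"tx": -15,"ty": 12,"tz": -145,"yaw": 0,"claw": 0.15},
  {"tx": -40,"ty": 31,"tz": -145,"yaw": 0,"claw": 0.15},
  {"tx": -70,"ty": 55,"tz": -145,"yaw": 0,"claw": 0.15},
  {"tx": -100,"ty": 78,"tz": -145,"yaw": 0,"claw": 0.15},
  {"tx": -130,"ty": 102,"tz": -145,"yaw": 0,"claw": 0.15},
  {"tx": -150,"ty": 117,"tz": -145,"yaw": 0,"claw": 0.15},
  {"tx": -160,"ty": 125,"tz": -130,"yaw": 0,"claw": 0.15},
  {"tx": -160,"ty": 125,"tz": -100,"yaw": 0,"claw": 0.15},
  {"tx": -160,"ty": 125,"tz": -70,"yaw": 0,"claw": 0.15},
  {"tx": -160,"ty": 125,"tz": -45,"yaw": 0,"claw": 0.15},
  {"tx": -160,"ty": 125,"tz": -25,"yaw": 0,"claw": 0.15},
  {"tx": -160,"ty": 125,"tz": -12,"yaw": 0,"claw": 0.15},
  {"tx": -160,"ty": 125,"tz": -5,"yaw": 0,"claw": 0.15},
  {"tx": -160,"ty": 125,"tz": -4,"yaw": 0,"claw": 0.15},
  {"tx": -160,"ty": 125,"tz": -4,"yaw": 0,"claw": 0.15},
  {"tx": -160,"ty": 125,"tz": -4,"yaw": 0,"claw": 0.15},
])

```text
time_s: 36.0
tcp_pos: [0.5667, 0.1225, 0.1044]
tcp_rot: [0.781, 0.625, 0.001, 0.0]
force: [0.3, -0.8, -1.3]
opening: 0.0288
```

```bash
python3 go.py .5668 .1225 .1 77.3 .56 .3025 .19 77.3
```

```text
t 36.0 pos [0.5667 0.1225 0.1044] ang 77.38 open 0.0288 F [ 0.3 -0.8 -1.3]
(0.5668, 0.1225, 0.1, 77.3) shift [0.  0.1 4.4] yaw 0.1
(0.56, 0.3025, 0.19, 77.3) shift [174.3 -45.7 -85.5] yaw 0.1
```

send_rows([
  {"tx": 0,"ty": 0,"tz": 2,"yaw": 0,"claw": 0.15},
  {"tx": 0,"ty": 0,"tz": 4,"yaw": 0,"claw": 0.15},
  {"tx": 0,"ty": 0,"tz": 5,"yaw": 0,"claw": 0.15},
  {"tx": 0,"ty": 0,"tz": 5,"yaw": 0,"claw": 0.15},
  {"tx": 0,"ty": 0,"tz": 5,"yaw": 0,"claw": 0.3},
  {"tx": 0,"ty": 0,"tz": 5,"yaw": 0,"claw": 0.45},
  {"tx": 0,"ty": 0,"tz": 5,"yaw": 0,"claw": 0.65},
  {"tx": 0,"ty": 0,"tz": 5,"yaw": 0,"claw": 0.65},
  {"tx": 0,"ty": 0,"tz": 5,"yaw": 0,"claw": 0.65},
  {"tx": 0,"ty": 0,"tz": -20,"yaw": 0,"claw": 0.65},
  {"tx": 0,"ty": 0,"tz": -55,"yaw": 0,"claw": 0.65},
  {"tx": 15,"ty": -4,"tz": -90,"yaw": 0,"claw": 0.65},
  {"tx": 50,"ty": -13,"tz": -110,"yaw": 0,"claw": 0.65},
  {"tx": 90,"ty": -24,"tz": -110,"yaw": 0,"claw": 0.65},
  {"tx": 130,"ty": -34,"tz": -110,"yaw": 0,"claw": 0.65},
  {"tx": 160,"ty": -42,"tz": -100,"yaw": 0,"claw": 0.65},
  {"tx": 174,"ty": -46,"tz": -85,"yaw": 0,"claw": 0.65},
  {"tx": 174,"ty": -46,"tz": -85,"yaw": 0,"claw": 0.65},
  {"tx": 174,"ty": -46,"tz": -85,"yaw": 0,"claw": 0.65},
  {"tx": 174,"ty": -46,"tz": -85,"yaw": 0,"claw": 0.65},
])

```text
time_s: 38.0
tcp_pos: [0.5602, 0.2987, 0.1889]
tcp_rot: [0.782, 0.623, -0.0, 0.001]
force: [0.5, -0.2, 0.9]
opening: 0.0555
```

```bash
python3 go.py .56 .3025 .0995 77.3
```

```text
t 38.0 pos [0.5602 0.2987 0.1889] ang 77.11 open 0.0555 F [ 0.5 -0.2  0.9]
(0.56, 0.3025, 0.0995, 77.3) shift [ 3.8 -1.2 89.4] yaw -0.2
```

send_rows([
  {"tx": 0,"ty": 0,"tz": 25,"yaw": 0,"claw": 0.65},
  {"tx": 0,"ty": 0,"tz": 50,"yaw": 0,"claw": 0.65},
  {"tx": 0,"ty": 0,"tz": 70,"yaw": 0,"claw": 0.65},
  {"tx": 0,"ty": 0,"tz": 84,"yaw": 0,"claw": 0.65},
  {"tx": 0,"ty": 0,"tz": 90,"yaw": 0,"claw": 0.65},
  {"tx": 0,"ty": 0,"tz": 90,"yaw": 0,"claw": 0.65},
  {"tx": 0,"ty": 0,"tz": 90,"yaw": 0,"claw": 0.65},
  {"tx": 0,"ty": 0,"tz": 90,"yaw": 0,"claw": 0.65},
  {"tx": 0,"ty": 0,"tz": 90,"yaw": 0,"claw": 0.25},
  {"tx": 0,"ty": 0,"tz": 90,"yaw": 0,"claw": 0.15},
  {"tx": 0,"ty": 0,"tz": 90,"yaw": 0,"claw": 0.15},
  {"tx": 0,"ty": 0,"tz": 90,"yaw": 0,"claw": 0.15},
  {"tx": 0,"ty": 0,"tz": 90,"yaw": 0,"claw": 0.15},
  {"tx": 0,"ty": 0,"tz": 90,"yaw": 0,"claw": 0.15},
])

```text
time_s: 39.4
tcp_pos: [0.5594, 0.3027, 0.0991]
tcp_rot: [0.78, 0.625, 0.001, 0.0]
force: [-0.6, 0.8, 4.4]
opening: 0.029
```

```bash
python3 go.py .5508 .0493 .1 77.3
```

```text
t 39.4 pos [0.5594 0.3027 0.0991] ang 77.39 open 0.029 F [-0.6  0.8  4.4]
(0.5508, 0.0493, 0.1, 77.3) shift [-249.2   46.9   -1.2] yaw 0.1
```

send_rows([
  {"tx": 0,"ty": 0,"tz": -20,"yaw": 0,"claw": 0.15},
  {"tx": 0,"ty": 0,"tz": -55,"yaw": 0,"claw": 0.15},
  {"tx": 0,"ty": 0,"tz": -100,"yaw": 0,"claw": 0.15},
  {"tx": 0,"ty": 0,"tz": -140,"yaw": 0,"claw": 0.15},
  {"tx": -20,"ty": 4,"tz": -160,"yaw": 0,"claw": 0.15},
  {"tx": -55,"ty": 10,"tz": -160,"yaw": 0,"claw": 0.15},
  {"tx": -95,"ty": 18,"tz": -160,"yaw": 0,"claw": 0.15},
  {"tx": -135,"ty": 25,"tz": -160,"yaw": 0,"claw": 0.15},
  {"tx": -175,"ty": 33,"tz": -160,"yaw": 0,"claw": 0.15},
  {"tx": -215,"ty": 40,"tz": -160,"yaw": 0,"claw": 0.15},
  {"tx": -240,"ty": 45,"tz": -160,"yaw": 0,"claw": 0.15},
  {"tx": -249,"ty": 47,"tz": -150,"yaw": 0,"claw": 0.15},
  {"tx": -249,"ty": 47,"tz": -125,"yaw": 0,"claw": 0.15},
  {"tx": -249,"ty": 47,"tz": -90,"yaw": 0,"claw": 0.15},
  {"tx": -249,"ty": 47,"tz": -60,"yaw": 0,"claw": 0.15},
  {"tx": -249,"ty": 47,"tz": -35,"yaw": 0,"claw": 0.15},
  {"tx": -249,"ty": 47,"tz": -15,"yaw": 0,"claw": 0.15},
  {"tx": -249,"ty": 47,"tz": -5,"yaw": 0,"claw": 0.15},
  {"tx": -249,"ty": 47,"tz": -4,"yaw": 0,"claw": 0.15},
  {"tx": -249,"ty": 47,"tz": -4,"yaw": 0,"claw": 0.15},
])

```text
time_s: 41.4
tcp_pos: [0.5506, 0.0495, 0.1023]
tcp_rot: [0.78, 0.625, 0.0, -0.0]
force: [0.1, -0.6, -1.6]
opening: 0.0288
```

```bash
python3 go.py .5508 .0493 .1 77.3 .3978 .3087 .19 77.3
```

```text
t 41.4 pos [0.5506 0.0495 0.1023] ang 77.42 open 0.0288 F [ 0.1 -0.6 -1.6]
(0.5508, 0.0493, 0.1, 77.3) shift [-0.2  0.3  2.3] yaw 0.1
(0.3978, 0.3087, 0.19, 77.3) shift [ 219.7 -205.5  -87.7] yaw 0.1
```

send_rows([
  {"tx": 0,"ty": 0,"tz": 2,"yaw": 0,"claw": 0.15},
  {"tx": 0,"ty": 0,"tz": 4,"yaw": 0,"claw": 0.15},
  {"tx": 0,"ty": 0,"tz": 4,"yaw": 0,"claw": 0.15},
  {"tx": 0,"ty": 0,"tz": 4,"yaw": 0,"claw": 0.3},
  {"tx": 0,"ty": 0,"tz": 4,"yaw": 0,"claw": 0.45},
  {"tx": 0,"ty": 0,"tz": 4,"yaw": 0,"claw": 0.65},
  {"tx": 0,"ty": 0,"tz": 4,"yaw": 0,"claw": 0.65},
  {"tx": 0,"ty": 0,"tz": 4,"yaw": 0,"claw": 0.65},
  {"tx": 0,"ty": 0,"tz": -20,"yaw": 0,"claw": 0.65},
  {"tx": 0,"ty": 0,"tz": -55,"yaw": 0,"claw": 0.65},
  {"tx": 15,"ty": -14,"tz": -90,"yaw": 0,"claw": 0.65},
  {"tx": 45,"ty": -41,"tz": -110,"yaw": 0,"claw": 0.65},
  {"tx": 75,"ty": -69,"tz": -110,"yaw": 0,"claw": 0.65},
  {"tx": 105,"ty": -97,"tz": -110,"yaw": 0,"claw": 0.65},
  {"tx": 137,"ty": -127,"tz": -110,"yaw": 0,"claw": 0.65},
  {"tx": 169,"ty": -156,"tz": -110,"yaw": 0,"claw": 0.65},
  {"tx": 200,"ty": -185,"tz": -100,"yaw": 0,"claw": 0.65},
  {"tx": 221,"ty": -205,"tz": -88,"yaw": 0,"claw": 0.65},
  {"tx": 221,"ty": -205,"tz": -88,"yaw": 0,"claw": 0.65},
  {"tx": 221,"ty": -205,"tz": -88,"yaw": 0,"claw": 0.65},
])

```text
time_s: 43.4
tcp_pos: [0.3982, 0.3095, 0.19]
tcp_rot: [0.78, 0.626, -0.0, 0.0]
force: [0.5, -0.4, -0.3]
opening: 0.0556
```

```bash
python3 go.py .399 .3095 .0995 77.3
```

```text
t 43.4 pos [0.3982 0.3095 0.19  ] ang 77.48 open 0.0556 F [ 0.5 -0.4 -0.3]
(0.399, 0.3095, 0.0995, 77.3) shift [ 0.3  0.8 90.5] yaw 0.2
```

send_rows([
  {"tx": 0,"ty": 0,"tz": 25,"yaw": 0,"claw": 0.65},
  {"tx": 0,"ty": 0,"tz": 50,"yaw": 0,"claw": 0.65},
  {"tx": 0,"ty": 0,"tz": 70,"yaw": 0,"claw": 0.65},
  {"tx": 0,"ty": 0,"tz": 84,"yaw": 0,"claw": 0.65},
  {"tx": 0,"ty": 0,"tz": 90,"yaw": 0,"claw": 0.65},
  {"tx": 0,"ty": 0,"tz": 90,"yaw": 0,"claw": 0.65},
  {"tx": 0,"ty": 0,"tz": 90,"yaw": 0,"claw": 0.65},
  {"tx": 0,"ty": 0,"tz": 90,"yaw": 0,"claw": 0.65},
  {"tx": 0,"ty": 0,"tz": 90,"yaw": 0,"claw": 0.25},
  {"tx": 0,"ty": 0,"tz": 90,"yaw": 0,"claw": 0.15},
  {"tx": 0,"ty": 0,"tz": 90,"yaw": 0,"claw": 0.15},
  {"tx": 0,"ty": 0,"tz": 90,"yaw": 0,"claw": 0.15},
  {"tx": 0,"ty": 0,"tz": 90,"yaw": 0,"claw": 0.15},
  {"tx": 0,"ty": 0,"tz": 90,"yaw": 0,"claw": 0.15},
])

```text
time_s: 44.8
tcp_pos: [0.3991, 0.31, 0.101]
tcp_rot: [0.78, 0.625, 0.001, -0.0]
force: [-0.5, 0.4, 4.8]
opening: 0.0291
```

```bash
python3 go.py .535 -.0242 .1 77.3
```

```text
t 44.8 pos [0.3991 0.31   0.101 ] ang 77.39 open 0.0291 F [-0.5  0.4  4.8]
(0.535, -0.0242, 0.1, 77.3) shift [-296.4  205.5    0.7] yaw 0.1
```

send_rows([
  {"tx": 0,"ty": 0,"tz": -20,"yaw": 0,"claw": 0.15},
  {"tx": 0,"ty": 0,"tz": -55,"yaw": 0,"claw": 0.15},
  {"tx": 0,"ty": 0,"tz": -100,"yaw": 0,"claw": 0.15},
  {"tx": 0,"ty": 0,"tz": -140,"yaw": 0,"claw": 0.15},
  {"tx": -15,"ty": 10,"tz": -160,"yaw": 0,"claw": 0.15},
  {"tx": -40,"ty": 28,"tz": -160,"yaw": 0,"claw": 0.15},
  {"tx": -75,"ty": 52,"tz": -160,"yaw": 0,"claw": 0.15},
  {"tx": -110,"ty": 76,"tz": -160,"yaw": 0,"claw": 0.15},
  {"tx": -145,"ty": 101,"tz": -160,"yaw": 0,"claw": 0.15},
  {"tx": -180,"ty": 125,"tz": -160,"yaw": 0,"claw": 0.15},
  {"tx": -215,"ty": 149,"tz": -160,"yaw": 0,"claw": 0.15},
  {"tx": -250,"ty": 173,"tz": -160,"yaw": 0,"claw": 0.15},
  {"tx": -280,"ty": 194,"tz": -160,"yaw": 0,"claw": 0.15},
  {"tx": -296,"ty": 205,"tz": -150,"yaw": 0,"claw": 0.15},
  {"tx": -296,"ty": 205,"tz": -120,"yaw": 0,"claw": 0.15},
  {"tx": -296,"ty": 205,"tz": -90,"yaw": 0,"claw": 0.15},
  {"tx": -296,"ty": 205,"tz": -60,"yaw": 0,"claw": 0.15},
  {"tx": -296,"ty": 205,"tz": -30,"yaw": 0,"claw": 0.15},
  {"tx": -296,"ty": 205,"tz": -12,"yaw": 0,"claw": 0.15},
  {"tx": -296,"ty": 205,"tz": -6,"yaw": 0,"claw": 0.15},
])

```text
time_s: 46.8
tcp_pos: [0.5309, -0.024, 0.1029]
tcp_rot: [0.781, 0.625, -0.003, -0.002]
force: [-0.1, -0.1, -1.9]
opening: 0.0292
```

```bash
python3 go.py .535 -.0242 .1 77.3
```

```text
t 46.8 pos [ 0.5309 -0.024   0.1029] ang 77.37 open 0.0292 F [-0.1 -0.1 -1.9]
(0.535, -0.0242, 0.1, 77.3) shift [0.7 4.1 2.9] yaw 0.1
```

Let it settle before setting down.

send_rows([
  {"tx": 0,"ty": 0,"tz": 0,"yaw": 0,"claw": 0.15},
  {"tx": 0,"ty": 0,"tz": 0,"yaw": 0,"claw": 0.15},
  {"tx": 0,"ty": 0,"tz": 0,"yaw": 0,"claw": 0.15},
  {"tx": 0,"ty": 0,"tz": 0,"yaw": 0,"claw": 0.15},
])

```text
time_s: 47.2
tcp_pos: [0.5348, -0.0244, 0.1074]
tcp_rot: [0.781, 0.625, 0.001, 0.001]
force: [-0.0, -0.3, -1.9]
opening: 0.0287
```

```bash
python3 go.py .535 -.0242 .1 77.3
```

```text
t 47.2 pos [ 0.5348 -0.0244  0.1074] ang 77.39 open 0.0287 F [-0.  -0.3 -1.9]
(0.535, -0.0242, 0.1, 77.3) shift [0.2 0.1 7.4] yaw 0.1
```

send_rows([
  {"tx": 0,"ty": 0,"tz": 3,"yaw": 0,"claw": 0.15},
  {"tx": 0,"ty": 0,"tz": 6,"yaw": 0,"claw": 0.15},
  {"tx": 0,"ty": 0,"tz": 7,"yaw": 0,"claw": 0.15},
  {"tx": 0,"ty": 0,"tz": 7,"yaw": 0,"claw": 0.15},
  {"tx": 0,"ty": 0,"tz": 7,"yaw": 0,"claw": 0.15},
  {"tx": 0,"ty": 0,"tz": 7,"yaw": 0,"claw": 0.3},
  {"tx": 0,"ty": 0,"tz": 7,"yaw": 0,"claw": 0.45},
  {"tx": 0,"ty": 0,"tz": 7,"yaw": 0,"claw": 0.65},
  {"tx": 0,"ty": 0,"tz": 7,"yaw": 0,"claw": 0.65},
  {"tx": 0,"ty": 0,"tz": 7,"yaw": 0,"claw": 0.65},
  {"tx": 0,"ty": 0,"tz": -20,"yaw": 0,"claw": 0.65},
  {"tx": 0,"ty": 0,"tz": -55,"yaw": 0,"claw": 0.65},
  {"tx": 0,"ty": 0,"tz": -95,"yaw": 0,"claw": 0.65},
  {"tx": 0,"ty": -10,"tz": -140,"yaw": 0,"claw": 0.65},
  {"tx": 20,"ty": -30,"tz": -180,"yaw": 0,"claw": 0.65},
  {"tx": 50,"ty": -50,"tz": -220,"yaw": 0,"claw": 0.65},
  {"tx": 70,"ty": -60,"tz": -230,"yaw": 0,"claw": 0.65},
  {"tx": 70,"ty": -60,"tz": -230,"yaw": 0,"claw": 0.65},
  {"tx": 70,"ty": -60,"tz": -230,"yaw": 0,"claw": 0.65},
  {"tx": 70,"ty": -60,"tz": -230,"yaw": 0,"claw": 0.65},
])

```text
time_s: 49.2
tcp_pos: [0.4904, 0.0557, 0.3354]
tcp_rot: [0.781, 0.624, -0.001, -0.0]
force: [-0.3, -0.1, -0.4]
opening: 0.0556
```

```bash
python3 go.py .2 .5 .3 77.3; python3 - <<'E'
from m import *
im=snap('wrist','w6')
a=cv2.resize(im[150:320,220:440],None,fx=3.5,fy=3.5,interpolation=cv2.INTER_CUBIC);cv2.imwrite('pics/w6c.png',a)
E
```

```text
t 49.2 pos [0.4904 0.0557 0.3354] ang 77.25 open 0.0556 F [-0.3 -0.1 -0.4]
(0.2, 0.5, 0.3, 77.3) shift [ 369.3 -381.2   35.3] yaw -0.0
```

View pics/w6c.png

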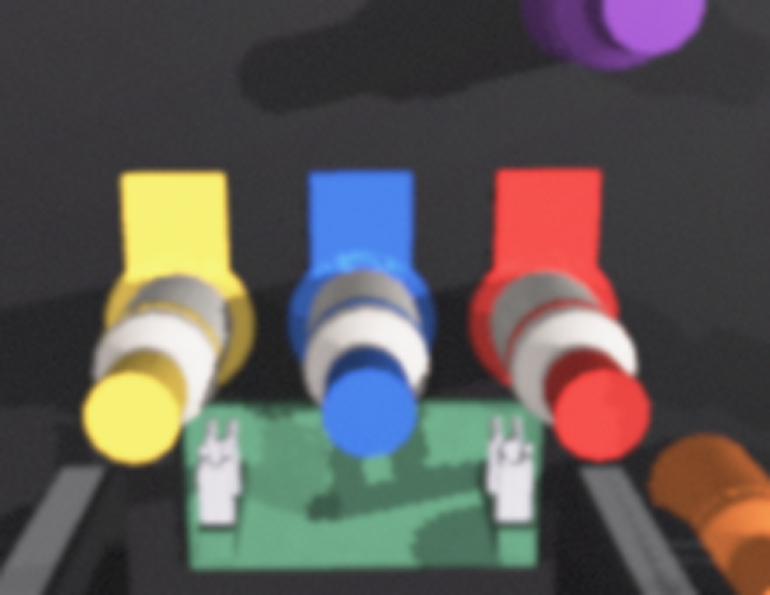

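All three stand upright on their own colours: caps at (132,416), (369,410) and (602,415), with the clips empty. Next I'll check the centring in numbers.

```bash
python3 - <<'E'
from m import *
f=lambda x,y,z: ray('wrist',(x+.5)/3.5-.5+220,(y+.5)/3.5-.5+150,z)[:2]
C=np.array([f(132,416,.118),f(369,410,.118),f(602,415,.118)])
T=np.array([f(174,173,.003),f(361,172,.003),f(549,170,.003)]);d=T[2]-T[0];a=np.arctan2(d[1],d[0]);xa=np.array([np.sin(a),-np.cos(a)])
P=T+.062*xa;print(C);print(P);print((C-P)*1000,np.degrees(a))
E
```

```text
[[ 0.5339 -0.0221]
 [ 0.5485  0.0516]
 [ 0.5665  0.1233]]
[[ 0.5351 -0.0222]
 [ 0.5512  0.0505]
 [ 0.5669  0.1237]]
[[-1.2014  0.1225]
 [-2.6438  1.1018]
 [-0.4491 -0.396 ]] 77.70254115144955
```

```bash
python3 -c "
from bench import *
print(hand_in())"
```

```text
the job is handed in; nothing more can be done
None
```

I handed the job in at about 49 s. The three bottles went to the side tray first. Then the torch came out of its clips and into the cradle saddles. Last, the bottles went back on the pads matching their caps, with red and blue swapped from where they started.

**Bottles:** in the last wrist picture all three stand upright, released, within about 3 mm of their pad centres (blue is furthest off at 2.9 mm).

**Torch:** it was seated in both saddles. It is about 2 mm off centre along its length. My readings disagreed, from about +1 to −6.5 mm with the first rough wrist reading the worst; the two most careful ones gave about −2.5 mm. I left it there and did not look at it again after putting the bottles back.

**Contact:** setting the yellow bottle into the tray pressed with about 20 N. The arm was clear of everything at hand-in.

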